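# Lever open the tack box with the flat opener from the tool block

## Robot

A 6-joint arm with a two-finger parallel gripper is mounted at the origin on the work surface. World frame = base frame: x ahead of the robot, y to its left, z up, the work surface at z = 0. Lengths are in mm, angles in degrees, forces in N, time in s.
With the tool pointing down it reaches from about 425 to 950 mm from the base axis. Payload 14.7 kg.
Tool frame: the origin (TCP) lies midway between the tips of the shut fingers; the grasp point (between the pads) lies 19 mm behind it (bot.hold_point_z is the distance from the TCP to the grasp point, in mm); z points along the fingers, y is the line along which they close (so a half turn about z gives the same grasp; the last joint's range is limited). The gripper opens to 85 mm and grips with 20 to 120 N. Pads are 22 mm wide; open, the fingers measure 114 mm over their backs; the gripper's body (76 mm by 85 mm) begins 54 mm behind the grasp point. The pads swing forward as they close: fully open they stand 13 mm farther back than shut.
Start: joints at [71.299, 27.513, 91.461, -0, 61.026, -2.67], TCP at [179.482, 624.723, 231.297] pointing down, gripper open.
Joint ranges: [-157.49, 157.49], [-46.99, 117.5], [13.45, 153.17], [-89.5, 269.5], [5.16, 153.95], [-167.48, 167.48]. Speed limits (degrees/s): [108.29, 108.29, 136.94, 172.46, 172.46, 172.46].

## Interface

Orientations are given as [roll, pitch, yaw] about the fixed x, y, z axes, in that order (R = Rz(yaw) Ry(pitch) Rx(roll)).
In Python, from station import bot gives the robot as it stands. The module is installed in compiled form; this text tells all that it offers.
- The arm moves only by the tool step_arm, never from a script. Its arguments are lists of equal length, an entry for each row: "slide": the shift along the tool's x, y, z each as a share of 100 mm, from -1 to 1, a list of three; "turn": the turn, a rotation vector about the tool's x, y, z each as a share of 90 degrees, from -1 to 1, a list of three; "claw": the closure, from 0 (fully open) to 1 (shut). A call has 1 to 5 rows; each row shifts and turns the commanded pose from where the row before left it, along the tool's axes as they then stand; what a row does not reach is not made up. A row lasts 1/12 s, in which the tool goes at most 41.7 mm and 7.16 degrees, less where a joint would pass 70% of its speed; a pose out of reach is approached as far as the arm can. A call with a number of a shift or a turn outside -1 to 1 is refused whole. A call with a gripper value outside its range is refused whole. The fingers move at their own pace and stop on an object; "grip_force" is the grip in N (left out, the last holds). Time passes only in rows, so rows that do not move let the fingers close. It gives the time, the measured TCP pose, the force, the opening and the grip force at its end, in the units of the state.
- bot.observe(): the state, without advancing time (a new reading comes with each control period).
- bot.read_camera(name): name is "side" or "top"; returns a dict with "frame" (480x640x3 uint8, red, green, blue), "range_z" (480x640 float32, mm along the optical axis (not along the pixel's ray), 0 where there is no reading), "intrinsics" (3x3 intrinsics, pixels), "k1" (the pictures are not rectified: a ray, as slopes to the right and down, at radius r is drawn at 1 + k1 r^2 times it, then the intrinsics apply), "rvec" (rotation vector, rad) and "tvec" (3), from world to camera coordinates, as OpenCV has them. Camera axes: x right, y down, z forward; pixel columns grow to the right and rows downward; lengths in mm; the calibration is good to about 2 mm. A picture is of the moment at which its call begins.
- bot.job_done(): hands the job in; it is judged then, once.
Trained networks look in a picture, given as the dict that the camera call returned (one of the last four; its "shot" number tells which), for a name from the list of things; names that differ only in an ending like _2 or _b are one class to them, and where a whole thing is asked for, a point or a joint stands for the part that bears it (a point fixed in the world has none). Each returns a list of dicts, best first, with "confidence" (0 to 1); they miss things now and then, are a little off and sometimes report something else, mostly with a low value. They report only what shows in the picture. A call takes as long as a camera call. They do not tell look-alikes from the thing itself.
- bot.outline_of(picture, label): "region" (480x640 bool, what is visible of it) and "rect" ([left, top, right, bottom] in pixels, round what is visible of it).
The state is a dict: "t": time; "q": joint angles; "dq": joint speeds; "joint_efforts": joint torques, N m; "eef_pos": TCP position; "orientation": TCP orientation; "force": force on the tool from outside, world axes, zero at the start; "wrist_torque": the same for the moment, N m; "opening": opening from 0.0 (shut) to 1.0 (fully open); "grip_force": force on a finger pad.
Only numpy, scipy, OpenCV 4.12 (cv2) and the standard library are available. Lean on these libraries where they do the work, as an engineer would, in place of code of your own. Each camera call takes 0.05 s, during which the arm holds its last target. There are 200 camera calls.

## Task

Pull the green-handled flat lever up out of the wooden tool block and use its blade, not the gripper, to pry up the yellow lid of the tack box by its front lip, swinging it up until it stands nearly upright and stays there. Then stand the lever back in its empty slot in the block, fully home, and let go; leave the other tools and everything else on the bench where they are.

Things in the scene. Friction and masses are not known exactly. Their poses are not given: they have to be found in the camera images.
- lever: Flat lever, green handle, standing upright in one of the block's three slots. Origin: centre of the underside of its dark hand guard, which rests on the block's top; z up along the handle, x the thin direction. Guard 30 (x) x 40 (y) x 6 (z); handle above it 14 (x) x 22 (y) x 90, its top 96 above the origin; steel blade below 3 (x) x 18 (y), its square tip 80 below the origin. 140 g, about.
- block: Fixed light wooden tool block 70 (x) x 190 (y) x 85 (z), origin at the centre of its underside, x across it, y along the row of slots. Three slots go right through it at y = -60, 0 and +60, each 14 (x) x 28 (y). The lever, the awl and the rasp each stand in one of them with their y (wide) axes along the row.
- tin: Dark steel foot of the tack box, fixed, 110 (x) x 150 (y) x 18; origin: centre of its underside, front to -x. On a screw post on it stands a blue box 100 (x) x 140 (y), centred. The post is set 0 to 14 mm up (call it h): h is not reported, feel for it; it stays put during the work. Box rim and underside of the shut lid are 75 + h above the origin, lid top 80 + h.
- lip (a point): Middle of the lower front edge of the shut yellow lid's lip as it would be at h = 0: add h to its height. x = -68, z = 75 in the frame of tin. Lid 144 wide, 5 thick; the lip overhangs the box's front face (x = -50) by 18.
- sill (a point): Middle of the upper front edge of the steel sill as it would be at h = 0: add h. x = -80, z = 64 in the frame of tin. The flat sill, 140 wide, 6 thick, runs from there back to the box's front face below the lip: the gap between sill and lip is 11 high, and 12 of the sill show in front of the lip.
- lid (a joint): Hinge of the yellow lid (rad): 0 shut, grows as it opens upward, to 1.75. The hinge line is along y at x = +50, height 75 plus h in the frame of tin. It is stiff: the lid stays where it is left.
- awl: Bystander: awl, wooden handle, brass collar 34 across whose underside is the origin; top 66 above it, 6 mm shank below. In a slot of the block.
- rasp: Bystander: rasp, red handle 22 across, collar 34 across whose underside is the origin; top 67 above it. In a slot of the block.
- hammer: Bystander: hammer lying on the bench, about 300 long along its x; origin under its middle.
- glue: Bystander: grey glue bottle 60 across, 150 tall; origin under its centre.
- pot: Bystander: black pot 84 across, 85 tall; origin under its centre.
- cork: Bystander: cork block 50 x 40 x 30; origin under its centre.
- heel: Bystander: black rubber heel about 70 x 60 x 14; origin under it.
- square: Bystander: steel square, blades 130 and 120 long, 8 tall; origin under the middle of the thick blade.
Not all that is in view belongs to the job. Of the things shaped like the lever, the green one is meant.

How it is judged (in metres and radians):
On the way, in this order (a step that is already met when the one before it is completed fails the run):
1. the lever is pulled right out of the block (z of lever in the frame of block above 0.167 m), for 0.1 s.
2. the lever's blade bears on the tack box while the lid is being raised from shut (0.08 to 0.6 rad) (contact force between lever and tin above 0.2 N and value of joint lid between 0.08 and 0.6 rad), for 0.1 s.
3. the lid stands nearly upright (over 1.15 rad) (value of joint lid above 1.15 rad), for 0.2 s.
At the end, for the whole second after the job is handed in: The lid stays open by more than 1.15 rad and at rest; the lever stands at rest in the block, its guard down on the block's top (within 4 mm, upright within 0.1 rad, within 10 mm of the row's centre line); the other tools and loose things are within 25 mm of where they began (value of joint lid above 1.15 rad and velocity of joint lid below 0.05 rad/s and z of lever in the frame of block between 0.081 and 0.089 m and x of lever in the frame of block between -0.01 and 0.01 m and y of lever in the frame of block between -0.07 and 0.07 m and angle between lever's own z axis and vertical below 0.1 rad and linear speed of lever below 0.02 m/s and distance of each of awl, rasp, hammer, glue, pot, cork, heel, square from where it was at the start of the episode below 0.025 m); the robot touches nothing.
It fails at once if the gripper or arm touches the tack box (over 1 N): only the lever may (contact force between any of the fingers, the arm and tin above 1 N).
It fails at once if a bystander is moved by more than 25 mm (distance of any of awl, rasp, hammer, glue, pot, cork, heel, square from where it was at the start of the episode above 0.025 m).
It also fails if it takes over 72 s, if anything falls off the work surface, if the arm or the gripper's body presses on something with over 40 N, if the wrist force passes 120 N, or if a joint passes its speed limit or range.

## Working session

There is one attempt and no reset: what is moved stays moved. The work goes in short steps, Python scripts to look and compute and a tool call to move; the robot and the scene stay as the last step left them, time stands still between calls to the robot, and variables do not carry over. Pictures are saved under pics/ and viewed, at most 10 in all, crops included, and the job is handed in when it is done.

Besides the shell and the picture viewer there is one more tool, called after "Emit:" by a JSON object that holds its "name" and its "arguments". step_arm: Moves the arm, as the interface text tells. Shift numbers are shares of 100 mm and turn numbers shares of 90 degrees, none past 1 either way. Its arguments: {"type":"object","properties":{"slide":{"type":"array","items":{"type":"array","items":{"type":"number"}}},"turn":{"type":"array","items":{"type":"array","items":{"type":"number"}}},"claw":{"type":"array","items":{"type":"number"}},"grip_force":{"type":"number"}},"required":["slide","turn","claw"]}

```bash
mkdir -p pics; cat > h.py <<'E'
import numpy as np,cv2
from station import bot
from scipy.spatial.transform import Rotation as R
def cloud(p):
    K=p["intrinsics"];k=p["k1"];z=p["range_z"].astype(float)
    v,u=np.mgrid[0:480,0:640]
    xd=(u-K[0][2])/K[0][0];yd=(v-K[1][2])/K[1][1]
    rd=np.hypot(xd,yd);r=rd.copy()
    for _ in range(20): r=rd/(1+k*r*r)
    s=np.where(rd>0,r/np.maximum(rd,1e-9),1)
    C=np.stack([xd*s*z,yd*s*z,z],-1)
    Rm=R.from_rotvec(np.ravel(p["rvec"])).as_matrix()
    W=(C-np.ravel(p["tvec"]))@Rm
    W[z<=0]=np.nan
    return W
def save(p,n): cv2.imwrite("pics/"+n,cv2.cvtColor(p["frame"],cv2.COLOR_RGB2BGR))
E
python3 - <<'E'
from h import *
s=bot.observe();print({k:np.round(s[k],2) for k in("t","eef_pos","orientation","force","opening")})
for c in("side","top"):
    p=bot.read_camera(c);save(p,c+"0.png");W=cloud(p);np.savez(c+"0.npz",W=W,f=p["frame"])
    print(c,"cam pos",-R.from_rotvec(np.ravel(p["rvec"])).as_matrix().T@np.ravel(p["tvec"]))
    for l in("lever","block","tin","lid","lip","sill","awl","rasp","glue","pot","hammer","cork","heel","square"):
        for o in bot.outline_of(p,l)[:3]:
            m=o["region"]; q=W[m];q=q[~np.isnan(q[:,0])]
            if len(q): print(l,round(o["confidence"],2),np.round(o["rect"]),np.round(np.median(q,0)),"lo",np.round(np.percentile(q,3,0)),"hi",np.round(np.percentile(q,97,0)))
E
```

```text
{'t': np.float64(0.0), 'eef_pos': array([179.35, 624.34, 230.69]), 'orientation': array([-179.93,   -0.  ,  163.97]), 'force': array([ 0.01, -0.35, -0.89]), 'opening': np.float64(1.0)}
side cam pos [376.63234673 778.78792281 786.62259179]
lever 0.8 [321. 269. 338. 313.] [519. 194. 127.] lo [509. 173.  87.] hi [532. 205. 182.]
lever 0.77 [369. 267. 388. 328.] [424. 166.  95.] lo [411.  15.  -1.] hi [440. 176. 176.]
lever 0.64 [265. 264. 283. 325.] [639. 202. 107.] lo [630. 183.  18.] hi [651. 212. 177.]
block 0.66 [282. 291. 347. 392.] [517. 294.  81.] lo [486. 160.   2.] hi [577. 342.  87.]
tin 0.76 [273. 184. 343. 256.] [651. -90.  85.] lo [ 587. -197.    3.] hi [720. -54.  90.]
lid 0.61 [279. 190. 334. 231.] [ 655. -125.   87.] lo [ 597. -197.   85.] hi [714. -60.  90.]
lip 0.89 [273. 192. 339. 253.] [650. -89.  85.] lo [ 587. -192.    8.] hi [719. -54.  90.]
sill 0.64 [275. 191. 338. 252.] [651. -90.  85.] lo [ 587. -193.    8.] hi [719. -54.  90.]
sill 0.34 [292. 320. 311. 360.] [539. 312. 117.] lo [528. 295.  87.] hi [556. 320. 153.]
awl 0.68 [309. 300. 323. 330.] [529. 253. 124
[... 1873 characters left out ...]
1.] lo [647. 285.  10.] hi [695. 335. 152.]
pot 0.79 [426. 186. 465. 223.] [ 719. -353.   83.] lo [ 686. -393.    3.] hi [ 760. -318.   91.]
hammer 0.94 [447. 238. 480. 337.] [ 480. -426.   23.] lo [ 385. -449.   11.] hi [ 630. -379.   31.]
hammer 0.43 [427. 188. 465. 223.] [ 719. -352.   83.] lo [ 686. -392.    8.] hi [ 761. -318.   91.]
cork 0.81 [282. 195. 299. 215.] [723.  62.  29.] lo [699.  41.  10.] hi [747.  84.  36.]
heel 0.68 [294. 284. 320. 312.] [459.  13.  12.] lo [428. -18.  -2.] hi [494.  41.  20.]
square 0.83 [211. 156. 256. 197.] [768. 195.   6.] lo [749. 174.  -3.] hi [870. 297.  14.]
square 0.51 [183. 205. 214. 229.] [666. 303. 101.] lo [646. 285.  12.] hi [696. 333. 152.]
```

```bash
python3 - <<'E'
from h import *
im=cv2.imread("pics/side0.png");cv2.imwrite("pics/crop_side.png",cv2.resize(im[150:410,170:440],None,fx=2.2,fy=2.2,interpolation=cv2.INTER_CUBIC))
for c in("side","top"):
    d=np.load(c+"0.npz");W=d["W"];f=d["f"].astype(int);hsv=cv2.cvtColor(d["f"],cv2.COLOR_RGB2HSV)
    def rect(m,n):
        q=W[m][:,:2];r=cv2.minAreaRect(q.astype(np.float32));print(c,n,np.round(r[0],1),np.round(r[1],1),round(r[2],1),"z",np.round(np.nanpercentile(W[m][:,2],[5,50,95]),1),len(q))
    X,Y,Z=W[...,0],W[...,1],W[...,2]
    lid=(X>570)&(X<740)&(Y>-220)&(Y<-40)&(Z>80)&(Z<95)&(hsv[...,0]>18)&(hsv[...,0]<40)&(hsv[...,1]>90)
    rect(lid,"lid")
    blk=(X>470)&(X<600)&(Y>130)&(Y<350)&(Z>80)&(Z<90)
    rect(blk,"blktop")
    for n,(x,y) in dict(lev=(521,186),awl=(532,246),rasp=(541,305),l2=(640,194)).items():
        for za,zb in((105,160),(165,188)):
            m=(np.hypot(X-x,Y-y)<28)&(Z>za)&(Z<zb)
            if m.sum()>8: rect(m,n+str(za)); print("   hsv",np.median(hsv[m],0))
    g=(hsv[...,0]>40)&(hsv[...,0]<90)&(hsv[...,1]>90)&(Z>20)
    n,l,st,ce=cv2.connectedComponentsWithStats(g.astype(np.uint8))
    for i in range(1,n):
        if st[i,4]>15: print("green",st[i],np.round(np.nanmedian(W[l==i],0)))
E
```

```text
side lid [ 656.3 -130.6] [148.7 123.8] 78.9 z [85.  87.3 89.7] 1462
side blktop [532.3 244.9] [194.   71.6] 80.8 z [82.4 84.8 88.8] 1821
side lev105 [518.8 189.9] [24.5 12.3] 48.3 z [108.  133.6 157.2] 185
   hsv [ 59. 109.  91.]
side lev165 [521.8 185.9] [24.  13.6] 80.6 z [167.1 178.9 182.5] 97
   hsv [ 61. 110. 128.]
side awl105 [531.9 247.3] [25.4 26.3] 66.5 z [109.6 136.7 149.9] 283
   hsv [ 13. 141. 107.]
side rasp105 [541.3 304.6] [21.8 21.1] 76.9 z [108.6 138.8 153.2] 267
   hsv [  3. 174. 122.]
side l2105 [638.4 197.6] [23.8 12.4] 56.4 z [107.7 133.7 157.1] 173
   hsv [ 20.  13. 138.]
side l2165 [642.7 195.4] [15.3 20.8] 7.4 z [166.8 174.9 177.4] 79
   hsv [ 23.  11. 194.]
green [323 269   9  36 261] [521. 195. 147.]
top lid [ 654.5 -131.5] [144.7 119.3] 78.1 z [81.5 86.5 92.3] 2289
top blktop [532.8 245.4] [191.6  70.9] 80.7 z [80.9 85.  89.3] 1284
top lev105 [518.4 182.4] [ 9.2 21.5] 26.9 z [106.5 129.4 154.1] 23
   hsv [ 62.  89. 111.]
top lev165 [523.  185.7] [22.1 13.6] 82.2 z [170.2 180.2 185.7] 56
   hsv [ 64.  103.5 141.5]
top awl105 [532.3 243.9] [25.  28.1] 83.8 z [122.2 144.5 152.7] 112
   hsv [ 14. 114. 141.]
top rasp105 [541.1 303. ] [19.6 21.4] 0.7 z [113.6 148.5 155.5] 88
   hsv [  2.  151.  167.5]
top l2105 [638.6 191. ] [ 9.2 23.1] 29.3 z [110.3 136.7 158.5] 42
   hsv [ 30.   6. 154.]
top l2165 [642.8 193.7] [13.9 21.6] 4.6 z [167.  175.9 181.1] 52
   hsv [ 30.   4. 206.]
green [233 267  12   8  56] [521. 181. 177.]
```

View pics/crop_side.png

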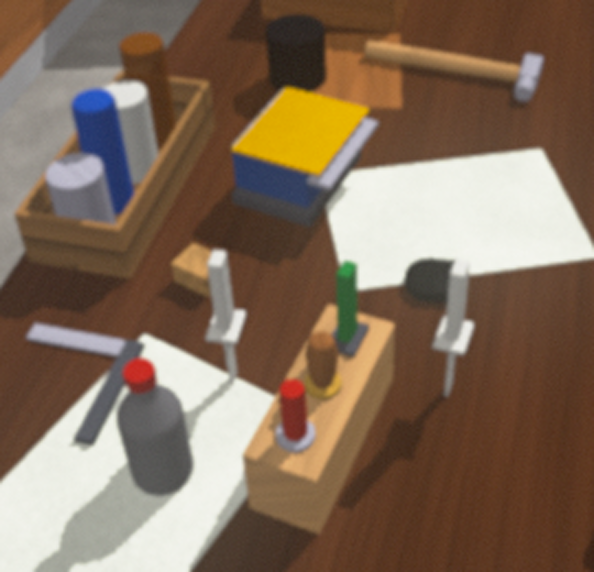

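The crop shows three look-alikes. The green handle is at crop (347,305), which is side pixel (328,289), and it stands in the block's end slot. White ones are at crop (222,290) and (455,305), free-standing outside the block. The green one is the lever: right colour, and in a slot.
Measured: slot at about (523,186), row angle 80.8°; lid centre about (655,-131), width axis at about 78.5°; lid top about 87, so h is about 7.

```bash
cat >> h.py <<'E'
import json
LX=np.array([np.cos(np.radians(-9.2)),np.sin(np.radians(-9.2)),0]);ZZ=np.array([0,0,1.])
SLOT=np.array([522.9,186.0,85.]);TH=35;GL=60   # tool tilt from lever axis, grasp height on lever
TY=-11.5; U=np.array([np.cos(np.radians(TY)),np.sin(np.radians(TY)),0]); TIN=np.array([663.3,-132.6,0])
def Rt(head,down):   # tool rotation: heading unit, degrees below horizontal
    a=np.radians(down);z=np.cos(a)*head-np.sin(a)*ZZ;y=np.cross(ZZ,head);return np.stack([np.cross(y,z),y,z],1)
def cur():
    s=bot.observe();return np.array(s["eef_pos"]),R.from_euler("xyz",s["orientation"],degrees=True).as_matrix(),s
def plan(wps,claw,start=None,dec=3,vmax=40.,wmax=7.0):
    """wps: list of (pos,Rot[,minrows]); prints rows"""
    p,M,_=cur() if start is None else (*start,0)
    rows=[]
    for w in wps:
        P,T=w[0],w[1];rv=R.from_matrix(M.T@T).as_rotvec()
        n=int(max(np.ceil(np.linalg.norm(P-p)/vmax),np.ceil(np.degrees(np.linalg.norm(rv))/wmax),w[2] if len(w)>2 else 1))
        for i in range(n):
            k=n-i
            sl=np.round(M.T@((P-p)/k)/100,dec);tu=np.round(np.degrees(R.from_matrix(M.T@T).as_rotvec())/k/90,dec)
            rows.append((sl,tu));p=p+M@sl*100;M=M@R.from_rotvec(np.radians(tu*90)).as_matrix()
    for i in range(0,len(rows),5):
        b=rows[i:i+5]
        print(json.dumps({"slide":[r[0].tolist() for r in b],"turn":[r[1].tolist() for r in b],"claw":[claw]*len(b)}).replace(" ",""))
    print("end",np.round(p,1));return p,M
def levertcp(org,lzdown,head):
    """tool pose with lever origin org, lever blade pointing lzdown deg below horizontal along head"""
    b=np.radians(lzdown);nz=np.cos(b)*head-np.sin(b)*ZZ   # blade direction
    T=Rt(head,lzdown-TH);T=Rt(head,lzdown-TH) if lzdown>=90 else Rt(head,lzdown+TH)
    return org-nz*GL+19*T[:,2],T
E
python3 - <<'E'
from h import *
T=Rt(LX,90-TH);G=SLOT+GL*ZZ
P=G+19*T[:,2];pre=P-90*T[:,2]
print(np.round(pre,1),np.round(P,1))
plan([(np.array([330,430,300.]),T),(pre,T)],0.45)
E
```

```text
[482.7 192.5 203.2] [533.7 184.3 129.4]
{"slide":[[-0.283,-0.208,-0.098],[-0.287,-0.213,-0.074],[-0.29,-0.217,-0.05],[-0.289,-0.221,-0.026],[-0.287,-0.226,-0.002]],"turn":[[-0.003,-0.055,-0.011],[-0.003,-0.056,-0.01],[-0.003,-0.055,-0.01],[-0.004,-0.056,-0.011],[-0.003,-0.055,-0.01]],"claw":[0.45,0.45,0.45,0.45,0.45]}
{"slide":[[-0.282,-0.23,0.021],[-0.276,-0.236,0.044],[-0.124,-0.262,0.234],[-0.124,-0.262,0.234],[-0.124,-0.262,0.235]],"turn":[[-0.004,-0.056,-0.011],[-0.003,-0.055,-0.01],[-0.0,-0.0,-0.0],[-0.0,-0.0,-0.0],[-0.0,-0.0,-0.0]],"claw":[0.45,0.45,0.45,0.45,0.45]}
{"slide":[[-0.124,-0.263,0.234],[-0.124,-0.262,0.235],[-0.124,-0.263,0.234],[-0.124,-0.262,0.235],[-0.125,-0.263,0.234]],"turn":[[-0.0,-0.0,-0.0],[-0.0,-0.0,-0.0],[-0.0,-0.0,-0.0],[-0.0,-0.0,-0.0],[-0.0,-0.0,-0.0]],"claw":[0.45,0.45,0.45,0.45,0.45]}
end [482.7 192.5 203.2]
```

```bash
sed -i 's/TH=35/TH=40/; s/T=Rt(head,lzdown-TH);T=Rt(head,lzdown-TH) if lzdown>=90 else Rt(head,lzdown+TH)/T=Rt(head,lzdown+TH)/' h.py
python3 - <<'E'
from h import *
P,T=levertcp(SLOT,90,LX);pre=P-90*T[:,2]
print(np.round(pre,1),np.round(P,1))
s=plan([(np.array([330,430,300.]),T),(pre,T)],0.45)
E
```

```text
[568.  178.7 199.4] [510.8 188.  130.4]
{"slide":[[-0.283,-0.208,-0.098],[-0.269,-0.213,-0.124],[-0.252,-0.218,-0.149],[-0.233,-0.223,-0.172],[-0.211,-0.228,-0.192]],"turn":[[0.004,0.063,-0.01],[0.004,0.063,-0.01],[0.004,0.064,-0.011],[0.004,0.063,-0.01],[0.004,0.064,-0.011]],"claw":[0.45,0.45,0.45,0.45,0.45]}
{"slide":[[-0.186,-0.233,-0.211],[-0.161,-0.236,-0.226],[-0.275,-0.21,-0.1],[-0.275,-0.21,-0.1],[-0.276,-0.21,-0.1]],"turn":[[0.003,0.063,-0.011],[0.004,0.064,-0.01],[-0.0,-0.0,-0.0],[-0.0,-0.0,-0.0],[-0.0,-0.0,-0.0]],"claw":[0.45,0.45,0.45,0.45,0.45]}
{"slide":[[-0.275,-0.21,-0.1],[-0.276,-0.21,-0.1],[-0.275,-0.21,-0.099],[-0.276,-0.21,-0.1],[-0.275,-0.21,-0.099]],"turn":[[-0.0,-0.0,-0.0],[-0.0,-0.0,-0.0],[-0.0,-0.0,-0.0],[-0.0,-0.0,-0.0],[-0.0,-0.0,-0.0]],"claw":[0.45,0.45,0.45,0.45,0.45]}
{"slide":[[-0.276,-0.21,-0.1],[-0.275,-0.211,-0.099]],"turn":[[-0.0,-0.0,-0.0],[-0.0,-0.0,-0.0]],"claw":[0.45,0.45]}
end [567.9 178.7 199.4]
```

Emit:
{"name": "step_arm", "arguments": {"slide": [[-0.28,-0.21,-0.1],[-0.27,-0.21,-0.12],[-0.25,-0.22,-0.15],[-0.23,-0.22,-0.17],[-0.21,-0.23,-0.19]], "turn": [[0.004,0.063,-0.01],[0.004,0.063,-0.01],[0.004,0.064,-0.011],[0.004,0.063,-0.01],[0.004,0.064,-0.011]], "claw": [0.45,0.45,0.45,0.45,0.45]}}

```text
t: 1.92
eef_pos: [286.9, 485.1, 281.8]
orientation: [-179.6, -28.8, 168.8]
force: [1.9, 1.6, -1.2]
opening: 0.552
grip_force: 0.0
```

Emit:
{"name": "step_arm", "arguments": {"slide": [[-0.19,-0.23,-0.21],[-0.16,-0.24,-0.23],[-0.27,-0.21,-0.1],[-0.27,-0.21,-0.1],[-0.27,-0.21,-0.1]], "turn": [[0.003,0.063,-0.011],[0.004,0.064,-0.01],[0,0,0],[0,0,0],[0,0,0]], "claw": [0.45,0.45,0.45,0.45,0.45]}}

```text
t: 2.33
eef_pos: [401.2, 353.1, 270.0]
orientation: [-180.0, -40.0, 170.7]
force: [0.8, 0.6, 0.5]
opening: 0.552
grip_force: 0.0
```

```bash
python3 - <<'E'
from h import *
P,T=levertcp(SLOT,90,LX);pre=P-90*T[:,2]
plan([(pre,T,6)],0.45)
E
```

```text
{"slide":[[-0.276,-0.208,-0.1],[-0.276,-0.208,-0.099],[-0.276,-0.207,-0.1],[-0.275,-0.208,-0.099],[-0.276,-0.207,-0.1]],"turn":[[0.0,-0.0,-0.0],[0.0,-0.0,-0.0],[0.0,-0.0,-0.0],[0.0,-0.0,-0.0],[0.0,-0.0,-0.0]],"claw":[0.45,0.45,0.45,0.45,0.45]}
{"slide":[[-0.275,-0.208,-0.099],[-0.276,-0.207,-0.1]],"turn":[[0.0,-0.0,-0.0],[0.0,-0.0,-0.001]],"claw":[0.45,0.45]}
end [568.  178.7 199.4]
```

Emit:
{"name": "step_arm", "arguments": {"slide": [[-0.276,-0.208,-0.1],[-0.276,-0.208,-0.1],[-0.276,-0.207,-0.1],[-0.275,-0.208,-0.1],[-0.276,-0.207,-0.1]], "turn": [[0,0,0],[0,0,0],[0,0,0],[0,0,0],[0,0,0]], "claw": [0.45,0.45,0.45,0.45,0.45]}}

```text
t: 2.75
eef_pos: [520.2, 228.9, 219.8]
orientation: [-180.0, -40.0, 170.8]
force: [0.0, 0.9, 0.6]
opening: 0.549
grip_force: 0.0
```

Emit:
{"name": "step_arm", "arguments": {"slide": [[-0.275,-0.208,-0.1],[-0.276,-0.207,-0.1],[0,0,0],[0,0,0]], "turn": [[0,0,0],[0,0,0],[0,0,0],[0,0,0]], "claw": [0.45,0.45,0.45,0.45]}}

```text
t: 3.08
eef_pos: [567.6, 179.1, 199.1]
orientation: [-179.9, -40.1, 170.6]
force: [-0.5, 1.4, 0.3]
opening: 0.549
grip_force: 0.0
```

```bash
python3 - <<'E'
from h import *
P,T=levertcp(SLOT,90,LX)
p,M,s=cur();print(p,s["orientation"],np.round(s["q"],1),np.degrees(R.from_matrix(M.T@T).as_rotvec()))
plan([(P,T,4)],0.45)
p=bot.read_camera("side");im=cv2.cvtColor(p["frame"],cv2.COLOR_RGB2BGR)
cv2.imwrite("pics/pre.png",cv2.resize(im[180:400,200:440],None,fx=2.5,fy=2.5))
E
```

```text
[567.6362345  179.13138778 199.06229494] [-179.92827996  -40.06749334  170.6243185 ] [  7.8  47.3  70.9  11.1 100.4 -74.7] [ 0.04128515 -0.06757746 -0.13447102]
{"slide":[[-0.0,-0.001,0.224],[-0.001,-0.001,0.224],[-0.0,-0.001,0.224],[-0.001,-0.001,0.223]],"turn":[[0.0,-0.0,-0.0],[0.0,-0.0,-0.0],[0.0,-0.0,-0.001],[0.0,-0.001,-0.0]],"claw":[0.45,0.45,0.45,0.45]}
end [510.9 188.  130.4]
```

View pics/pre.png

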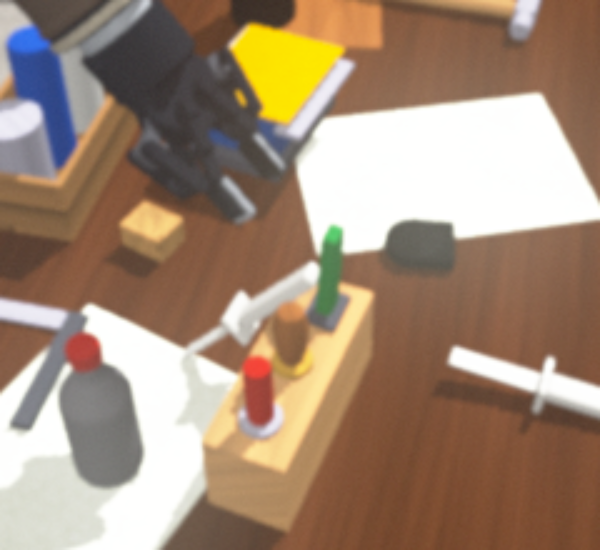

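```bash
python3 - <<'E'
from h import *
for c in("side","top"):
    p=bot.read_camera(c);W=cloud(p);hsv=cv2.cvtColor(p["frame"],cv2.COLOR_RGB2HSV);X,Y,Z=[W[...,i] for i in range(3)]
    m=(hsv[...,1]<45)&(hsv[...,2]>110)&(X>505)&(X<680)&(Y>120)&(Y<260)&(Z>12)
    m=m&~((Z>83)&(Z<90)&(X<500))
    q=W[m];i=np.argsort(q[:,0]);q=q[i]
    print(c,len(q));print(np.round(q[::max(1,len(q)//14)]).tolist())
    g=(hsv[...,0]>45)&(hsv[...,0]<85)&(hsv[...,1]>70)&(np.hypot(X-522,Y-186)<40)&(Z>95)
    q=W[g]
    for a,b in((95,120),(120,150),(150,172),(172,190)):
        k=(q[:,2]>a)&(q[:,2]<b); 
        if k.sum()>3: print(" green",a,np.round(np.median(q[k],0),1),k.sum())
    d0=np.load(c+"0.npz");W0=d0["W"];h0=cv2.cvtColor(d0["f"],cv2.COLOR_RGB2HSV)
    g=(h0[...,0]>45)&(h0[...,0]<85)&(h0[...,1]>70)&(np.hypot(W0[...,0]-522,W0[...,1]-186)<40)&(W0[...,2]>95);q=W0[g]
    for a,b in((95,120),(120,150),(150,172),(172,190)):
        k=(q[:,2]>a)&(q[:,2]<b)
        if k.sum()>3: print(" green0",a,np.round(np.median(q[k],0),1),k.sum())
    im=cv2.cvtColor(p["frame"],cv2.COLOR_RGB2BGR)
    if c=="side": cv2.imwrite("pics/pre2.png",cv2.resize(im[240:360,270:400],None,fx=4.5,fy=4.5,interpolation=cv2.INTER_CUBIC))
E
```

```text
side 1259
[[505.0, 174.0, 89.0], [528.0, 196.0, 128.0], [542.0, 196.0, 125.0], [561.0, 193.0, 105.0], [571.0, 152.0, 225.0], [578.0, 206.0, 224.0], [584.0, 204.0, 231.0], [592.0, 205.0, 69.0], [602.0, 171.0, 68.0], [629.0, 196.0, 529.0], [652.0, 180.0, 634.0], [658.0, 178.0, 353.0], [662.0, 184.0, 375.0], [670.0, 181.0, 357.0], [678.0, 190.0, 338.0]]
 green 95 [515.  196.5 108.7] 53
 green 120 [512.2 196.5 134.5] 70
 green 150 [510.3 196.9 160.8] 55
 green 172 [510.  192.5 180.4] 53
 green0 95 [521.2 195.5 106.9] 55
 green0 120 [520.7 195.2 136.1] 81
 green0 150 [520.8 195.2 159.5] 62
 green0 172 [522.4 192.  180. ] 64
top 1313
[[506.0, 124.0, 736.0], [517.0, 143.0, 721.0], [528.0, 138.0, 715.0], [536.0, 155.0, 700.0], [544.0, 157.0, 692.0], [552.0, 139.0, 695.0], [561.0, 134.0, 692.0], [570.0, 125.0, 689.0], [586.0, 132.0, 676.0], [604.0, 133.0, 665.0], [615.0, 168.0, 637.0], [626.0, 169.0, 636.0], [641.0, 164.0, 638.0], [650.0, 162.0, 631.0], [675.0, 171.0, 621.0]]
 green0 95 [520.  175.1 114.8] 5
 green0 120 [517.1 176.4 134.8] 12
 green0 150 [517.6 177.1 162.4] 12
 green0 172 [521.3 184.7 180.5] 43
```

View pics/pre2.png

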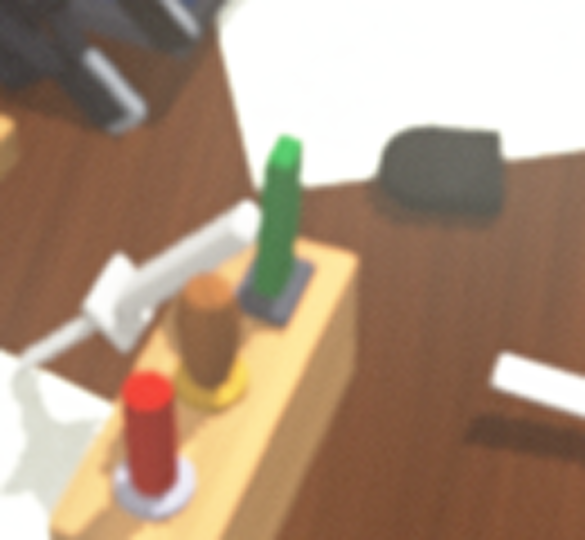

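The view shows that both white look-alikes toppled on their own. One now leans on the green handle (crop (250,225), resting from (30,360)) and tilts the lever about 5°. I'll take it away first so that it can't fall into the slot, starting with its exact pose.

```bash
python3 - <<'E'
from h import *
p=bot.read_camera("side");W=cloud(p);hsv=cv2.cvtColor(p["frame"],cv2.COLOR_RGB2HSV);X,Y,Z=[W[...,i] for i in range(3)]
v,u=np.mgrid[0:480,0:640]
m=(hsv[...,1]<40)&(hsv[...,2]>120)&(u>270)&(u<332)&(v>280)&(v<325)&(X>505)&(X<670)&(Y>150)&(Y<230)&(Z>8)&(Z<150)
q=W[m];print(len(q),"brightness")
for a in range(510,660,10):
    k=(q[:,0]>=a)&(q[:,0]<a+10)
    if k.sum()>2: print(a,k.sum(),"y",np.round(np.percentile(q[k,1],[5,50,95])),"z",np.round(np.percentile(q[k,2],[5,50,95])))
E
```

```text
518 brightness
510 5 y [197. 200. 206.] z [90. 92. 93.]
520 40 y [178. 190. 197.] z [ 92. 129. 133.]
530 49 y [180. 194. 198.] z [116. 128. 133.]
540 44 y [179. 195. 199.] z [109. 118. 125.]
550 40 y [180. 196. 199.] z [ 97. 108. 115.]
560 45 y [182. 197. 200.] z [ 85.  96. 104.]
570 51 y [183. 198. 200.] z [54. 84. 93.]
580 76 y [184. 199. 211.] z [57. 67. 82.]
590 78 y [169. 195. 209.] z [65. 70. 74.]
600 25 y [173. 198. 206.] z [47. 71. 76.]
610 19 y [185. 194. 201.] z [35. 39. 44.]
620 20 y [182. 194. 201.] z [23. 28. 32.]
630 16 y [186. 197. 201.] z [14. 18. 24.]
640 10 y [183. 197. 203.] z [ 8. 10. 13.]
```

```bash
python3 - <<'E'
from h import *
hd=np.array([np.cos(np.radians(3.5)),np.sin(np.radians(3.5)),0])
T=Rt(hd,135);P=np.array([564.4,191.5,82.4]);print(cur()[2]["q"])
s=plan([(P-60*T[:,2],T,4),(P,T,4)],0.45)
T2=Rt(hd,90)
s=plan([(P-70*T[:,2],T),(np.array([640,100,160.]),Rt(hd,112)),(np.array([580,75,90.]),T2),(np.array([575,75,10.]),T2,3)],0.9,s)
E
```

```text
[  8.01973384  47.08976791  71.0362547   11.10224617 100.41064842
 -74.66306219]
{"slide":[[-0.195,0.047,0.084],[-0.198,0.042,0.079],[-0.202,0.037,0.072],[-0.204,0.032,0.067],[0.0,-0.0,0.15]],"turn":[[0.024,0.014,-0.026],[0.024,0.014,-0.026],[0.023,0.014,-0.026],[0.024,0.013,-0.026],[-0.0,0.0,0.0]],"claw":[0.45,0.45,0.45,0.45,0.45]}
{"slide":[[0.0,-0.0,0.15],[0.0,-0.0,0.15],[0.0,-0.0,0.15]],"turn":[[-0.0,0.0,0.0],[-0.0,0.0,0.0],[-0.0,0.0,0.0]],"claw":[0.45,0.45,0.45]}
end [564.4 191.5  82.4]
{"slide":[[-0.0,-0.0,-0.35],[-0.0,-0.0,-0.35],[0.014,-0.24,-0.086],[0.005,-0.24,-0.086],[-0.004,-0.24,-0.087]],"turn":[[-0.0,0.0,0.0],[-0.0,0.0,0.0],[-0.0,-0.064,0.0],[-0.0,-0.064,0.0],[-0.0,-0.064,0.0]],"claw":[0.9,0.9,0.9,0.9,0.9]}
{"slide":[[-0.012,-0.24,-0.085],[0.077,-0.053,0.22],[0.097,-0.053,0.211],[0.117,-0.053,0.201],[0.136,-0.054,0.189]],"turn":[[-0.0,-0.063,0.0],[0.0,-0.061,0.0],[0.0,-0.061,0.0],[0.0,-0.061,0.0],[0.0,-0.062,0.0]],"claw":[0.9,0.9,0.9,0.9,0.9]}
{"slide":[[0.017,0.001,0.267],[0.017,0.001,0.267],[0.016,0.001,0.266]],"turn":[[0.0,0.0,0.0],[0.0,0.0,0.0],[0.0,0.0,0.0]],"claw":[0.9,0.9,0.9]}
end [575.  75.  10.]
```

Emit:
{"name": "step_arm", "arguments": {"slide": [[-0.195,0.047,0.084],[-0.198,0.042,0.079],[-0.202,0.037,0.072],[-0.204,0.032,0.067],[0,0,0.15]], "turn": [[0.024,0.014,-0.026],[0.024,0.014,-0.026],[0.023,0.014,-0.026],[0.024,0.013,-0.026],[0,0,0]], "claw": [0.45,0.45,0.45,0.45,0.45]}}

```text
t: 3.7
eef_pos: [597.4, 194.9, 110.2]
orientation: [180.0, -45.1, -176.1]
force: [0.8, -0.1, -0.6]
opening: 0.547
grip_force: 0.0
```

Emit:
{"name": "step_arm", "arguments": {"slide": [[0,0,0.15],[0,0,0.15],[0,0,0.15],[0,0,0]], "turn": [[0,0,0],[0,0,0],[0,0,0],[0,0,0]], "claw": [0.45,0.45,0.45,0.45]}}

```text
t: 4.03
eef_pos: [563.6, 191.8, 81.6]
orientation: [180.0, -45.0, -176.4]
force: [2.9, 0.1, 1.0]
opening: 0.553
grip_force: 1.0
```

Emit:
{"name": "step_arm", "arguments": {"slide": [[0,0,0],[0,0,0],[0,0,0],[0,0,0]], "turn": [[0,0,0],[0,0,0],[0,0,0],[0,0,0]], "claw": [1,1,1,1], "grip_force": 60}}

```text
t: 4.37
eef_pos: [565.1, 191.1, 82.6]
orientation: [180.0, -45.0, -176.5]
force: [2.0, 1.5, 5.6]
opening: 0.238
grip_force: 57.7
```

Emit:
{"name": "step_arm", "arguments": {"slide": [[0,0,-0.15],[0,0,-0.25],[0,0,-0.3],[0.014,-0.24,-0.086],[0.005,-0.24,-0.086]], "turn": [[0,0,0],[0,0,0],[0,0,0],[0,-0.064,0],[0,-0.064,0]], "claw": [1,1,1,1,1]}}

```text
t: 4.78
eef_pos: [629.5, 146.8, 143.2]
orientation: [-180.0, -33.3, -176.4]
force: [-1.4, -0.8, -2.2]
opening: 0.241
grip_force: 57.7
```

Emit:
{"name": "step_arm", "arguments": {"slide": [[-0.004,-0.24,-0.087],[-0.012,-0.24,-0.085],[0.077,-0.053,0.22],[0.097,-0.053,0.211],[0.117,-0.053,0.201]], "turn": [[0,-0.064,0],[0,-0.063,0],[0,-0.061,0],[0,-0.061,0],[0,-0.061,0]], "claw": [1,1,1,1,1]}}

```text
t: 5.2
eef_pos: [597.2, 80.6, 109.8]
orientation: [180.0, -5.9, -176.6]
force: [0.4, 0.3, -3.2]
opening: 0.242
grip_force: 57.6
```

Emit:
{"name": "step_arm", "arguments": {"slide": [[0.136,-0.054,0.189],[0,0,0],[0,0,0]], "turn": [[0,-0.062,0],[0,0,0],[0,0,0]], "claw": [1,1,1]}}

```text
t: 5.45
eef_pos: [579.7, 75.1, 92.6]
orientation: [180.0, -1.5, -176.5]
force: [0.7, -0.2, -0.6]
opening: 0.239
grip_force: 57.6
```

```bash
python3 - <<'E'
from h import *
hd=np.array([np.cos(np.radians(3.5)),np.sin(np.radians(3.5)),0])
p,M,s=cur();print(p,s["orientation"],s["opening"],s["grip_force"])
plan([(np.array([575,75,11.]),Rt(hd,90),4)],1)
p=bot.read_camera("side");im=cv2.cvtColor(p["frame"],cv2.COLOR_RGB2BGR)
cv2.imwrite("pics/w1.png",cv2.resize(im[180:400,200:440],None,fx=2.5,fy=2.5))
W=cloud(p);hsv=cv2.cvtColor(p["frame"],cv2.COLOR_RGB2HSV);X,Y,Z=[W[...,i] for i in range(3)]
g=(hsv[...,0]>45)&(hsv[...,0]<85)&(hsv[...,1]>70)&(np.hypot(X-522,Y-186)<40)&(Z>95);q=W[g]
for a,b in((95,120),(120,150),(150,172),(172,190)):
    k=(q[:,2]>a)&(q[:,2]<b)
    if k.sum()>3: print(" green",a,np.round(np.median(q[k],0),1),k.sum())
E
```

```text
[579.71019973  75.06139261  92.55318297] [ 179.99828732   -1.50094866 -176.53454092] 0.2390584247195531 57.63268746435642
{"slide":[[0.006,0.001,0.204],[0.008,0.0,0.204],[0.009,0.001,0.204],[0.01,0.0,0.204]],"turn":[[0.0,-0.004,-0.0],[0.0,-0.004,-0.0],[0.0,-0.004,-0.0],[0.0,-0.005,-0.0]],"claw":[1,1,1,1]}
end [575.  75.  11.]
 green 95 [517.  195.4 107.9] 56
 green 120 [514.8 196.1 137.4] 76
 green 150 [516.4 196.  160.8] 57
 green 172 [516.3 192.5 180.4] 57
```

View pics/w1.png

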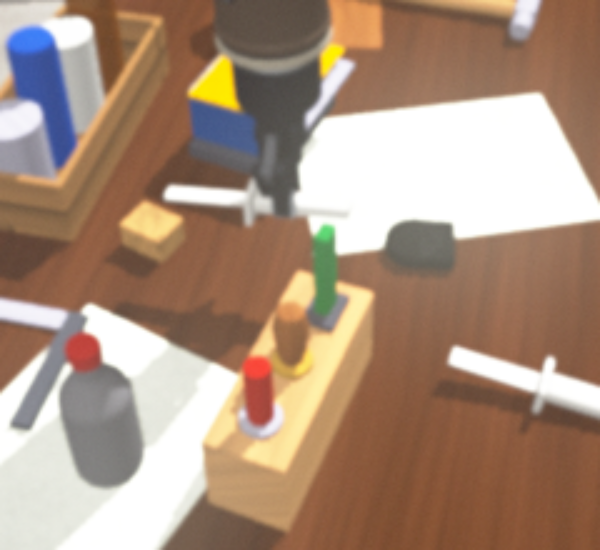

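```bash
sed -i 's/SLOT=np.array(\[522.9,186.0,85.\])/SLOT=np.array([522.9,186.0,85.]);LEV=np.array([518.3,186.7,85.])/' h.py; python3 - <<'E'
from h import *
hd=np.array([np.cos(np.radians(3.5)),np.sin(np.radians(3.5)),0])
s=plan([(np.array([570,104,60.]),Rt(hd,90),2),(np.array([570,104,11.]),Rt(hd,90),3)],1)
P,T=levertcp(LEV,90,LX)
s=plan([(np.array([570,104,200.]),Rt(hd,90)),(P-90*T[:,2],T),(P,T,4)],0.45,s)
E
```

```text
{"slide":[[0.051,0.147,0.169],[0.054,0.146,0.168],[-0.0,0.0,0.163],[-0.0,0.0,0.163],[-0.0,0.0,0.164]],"turn":[[0.0,-0.007,-0.0],[0.0,-0.008,-0.0],[0.0,0.0,-0.0],[0.0,0.0,-0.0],[0.0,0.0,-0.0]],"claw":[1,1,1,1,1]}
end [570. 104.  11.]
{"slide":[[-0.0,0.0,-0.378],[-0.0,0.0,-0.378],[-0.0,0.0,-0.378],[-0.0,0.0,-0.378],[-0.001,0.0,-0.378]],"turn":[[0.0,0.0,-0.0],[0.0,0.0,-0.0],[0.0,0.0,-0.0],[0.0,0.0,-0.0],[0.0,0.0,-0.0]],"claw":[0.45,0.45,0.45,0.45,0.45]}
{"slide":[[0.003,0.126,0.001],[0.008,0.126,0.003],[0.012,0.126,0.006],[0.015,0.125,0.009],[0.018,0.124,0.013]],"turn":[[-0.008,0.074,0.023],[-0.008,0.074,0.022],[-0.008,0.074,0.022],[-0.008,0.074,0.023],[-0.009,0.073,0.022]],"claw":[0.45,0.45,0.45,0.45,0.45]}
{"slide":[[0.021,0.123,0.017],[-0.0,0.0,0.225],[-0.0,0.0,0.225],[-0.0,0.0,0.225],[-0.0,0.001,0.225]],"turn":[[-0.008,0.074,0.023],[-0.0,-0.0,-0.0],[-0.0,-0.0,-0.0],[-0.0,-0.0,-0.0],[-0.0,-0.0,-0.0]],"claw":[0.45,0.45,0.45,0.45,0.45]}
end [506.2 188.7 130.4]
```

Emit:
{"name": "step_arm", "arguments": {"slide": [[0.051,0.147,0.169],[0.054,0.146,0.168],[0,0,0.163],[0,0,0.163],[0,0,0.164]], "turn": [[0,-0.007,0],[0,-0.008,0],[0,0,0],[0,0,0],[0,0,0]], "claw": [1,1,1,1,1]}}

```text
t: 5.92
eef_pos: [573.0, 104.8, 10.6]
orientation: [180.0, 0.2, -176.5]
force: [-8.0, 6.1, 16.8]
opening: 0.238
grip_force: 58.0
```

Emit:
{"name": "step_arm", "arguments": {"slide": [[0,0,0],[0,0,0],[0,0,0],[0,0,0]], "turn": [[0,0,0],[0,0,0],[0,0,0],[0,0,0]], "claw": [1,0.5,0.45,0.45]}}

```text
t: 6.25
eef_pos: [572.2, 104.2, 11.4]
orientation: [180.0, 0.2, -176.5]
force: [0.6, -0.3, -0.0]
opening: 0.551
grip_force: 0.0
```

Emit:
{"name": "step_arm", "arguments": {"slide": [[0,0,-0.2],[0,0,-0.38],[0,0,-0.38],[0,0,-0.38],[0,0,-0.38]], "turn": [[0,0,0],[0,0,0],[0,0,0],[0,0,0],[0,0,0]], "claw": [0.45,0.45,0.45,0.45,0.45]}}

```text
t: 6.67
eef_pos: [570.8, 104.0, 185.5]
orientation: [180.0, 0.1, -176.5]
force: [2.1, -0.8, -0.3]
opening: 0.55
grip_force: 0.0
```

```bash
python3 - <<'E'
from h import *
P,T=levertcp(LEV,90,LX)
s=plan([(P-90*T[:,2],T)],0.45)
p=bot.read_camera("side");save(p,"w2.png");W=cloud(p);X,Y,Z=[W[...,i] for i in range(3)]
hsv=cv2.cvtColor(p["frame"],cv2.COLOR_RGB2HSV)
m=(hsv[...,1]<45)&(hsv[...,2]>130)&(Z>6)&(Z<60)&(X>480)&(X<720)&(Y>60)&(Y<150);q=W[m];print(len(q),np.round(np.percentile(q,[3,50,97],axis=0)))
g=(hsv[...,0]>45)&(hsv[...,0]<85)&(hsv[...,1]>70)&(np.hypot(X-522,Y-186)<40)&(Z>95);q=W[g];print(np.round(np.median(q,0)))
E
```

```text
{"slide":[[0.004,0.108,-0.02],[0.009,0.108,-0.018],[0.014,0.108,-0.016],[0.019,0.108,-0.013],[0.023,0.107,-0.009]],"turn":[[-0.007,0.063,0.019],[-0.007,0.064,0.019],[-0.007,0.063,0.019],[-0.007,0.064,0.02],[-0.007,0.063,0.019]],"claw":[0.45,0.45,0.45,0.45,0.45]}
{"slide":[[0.027,0.107,-0.006],[0.031,0.105,-0.002]],"turn":[[-0.007,0.064,0.02],[-0.007,0.063,0.019]],"claw":[0.45,0.45]}
end [563.3 179.4 199.4]
391 [[576.  95.  12.]
 [618. 111.  21.]
 [684. 125.  31.]]
[516. 195. 146.]
```

Emit:
{"name": "step_arm", "arguments": {"slide": [[0.004,0.108,-0.04],[0.009,0.108,-0.02],[0.014,0.108,-0.016],[0.019,0.108,-0.013],[0.023,0.107,-0.009]], "turn": [[-0.007,0.063,0.019],[-0.007,0.064,0.019],[-0.007,0.063,0.019],[-0.007,0.064,0.02],[-0.007,0.063,0.019]], "claw": [0.45,0.45,0.45,0.45,0.45]}}

```text
t: 7.13
eef_pos: [566.2, 158.6, 196.7]
orientation: [178.9, -28.7, 174.9]
force: [0.1, -0.9, -0.6]
opening: 0.547
grip_force: 0.0
```

Emit:
{"name": "step_arm", "arguments": {"slide": [[0.027,0.107,-0.006],[0.031,0.105,-0.002],[0,0,0],[0,0,0]], "turn": [[-0.007,0.064,0.02],[-0.007,0.063,0.019],[0,0,0],[0,0,0]], "claw": [0.45,0.45,0.45,0.45]}}

```text
t: 7.47
eef_pos: [563.8, 179.0, 197.5]
orientation: [-180.0, -40.0, 170.8]
force: [0.0, 0.3, 0.6]
opening: 0.546
grip_force: 0.0
```

```bash
python3 - <<'E'
from h import *
P,T=levertcp(LEV,90,LX)
print(cur()[0]);plan([(P,T,5)],0.45)
E
```

```text
[563.77297797 179.04580504 197.51575276]
{"slide":[[0.003,0.001,0.178],[0.003,0.001,0.178],[0.003,0.001,0.178],[0.003,0.0,0.177],[0.004,0.001,0.178]],"turn":[[-0.0,0.0,0.0],[-0.0,0.0,0.0],[-0.0,0.0,0.0],[-0.0,0.0,0.0],[-0.001,0.0,0.0]],"claw":[0.45,0.45,0.45,0.45,0.45]}
end [506.2 188.7 130.4]
```

Emit:
{"name": "step_arm", "arguments": {"slide": [[0.003,0.001,0.178],[0.003,0.001,0.178],[0.003,0.001,0.178],[0.003,0,0.177],[0.004,0.001,0.178]], "turn": [[0,0,0],[0,0,0],[0,0,0],[0,0,0],[0,0,0]], "claw": [0.45,0.45,0.45,0.45,0.45]}}

```text
t: 7.88
eef_pos: [505.5, 188.6, 132.9]
orientation: [179.9, -39.7, 170.9]
force: [0.5, 0.2, -0.6]
opening: 0.551
grip_force: 0.0
```

Emit:
{"name": "step_arm", "arguments": {"slide": [[0,0,0],[0,0,0],[0,0,0],[0,0,0],[0,0,0]], "turn": [[0,0,0],[0,0,0],[0,0,0],[0,0,0],[0,0,0]], "claw": [0.45,1,1,1,1], "grip_force": 120}}

```text
t: 8.3
eef_pos: [507.1, 188.9, 133.6]
orientation: [179.9, -39.9, 170.9]
force: [1.5, -1.0, 10.0]
opening: 0.237
grip_force: 116.9
```

```bash
python3 - <<'E'
from h import *
P,T=levertcp(LEV,90,LX)
p,M,s=cur();print(p,P,s["force"],s["grip_force"],np.degrees(R.from_matrix(M.T@T).as_rotvec()))
np.savez("grasp.npz",p=p,M=M)
plan([(p+[0,0,125],M,5)],1)
c=bot.read_camera("side");im=cv2.cvtColor(c["frame"],cv2.COLOR_RGB2BGR)
cv2.imwrite("pics/g1.png",cv2.resize(im[200:380,230:430],None,fx=3,fy=3))
E
```

```text
[507.11073403 188.90888739 133.55640459] [506.24413976 188.65262328 130.44515558] [ 1.48697976 -1.01267972 10.02941257] 116.8919849395752 [0.01275015 0.13654165 0.04608046]
{"slide":[[0.16,0.0,-0.192],[0.16,0.0,-0.192],[0.16,0.0,-0.192],[0.161,0.0,-0.192],[0.16,0.001,-0.191]],"turn":[[0.0,0.0,0.0],[0.0,0.0,0.0],[0.0,0.0,0.0],[0.0,0.0,0.0],[0.0,0.0,0.0]],"claw":[1,1,1,1,1]}
end [507.1 188.9 258.5]
```

View pics/g1.png

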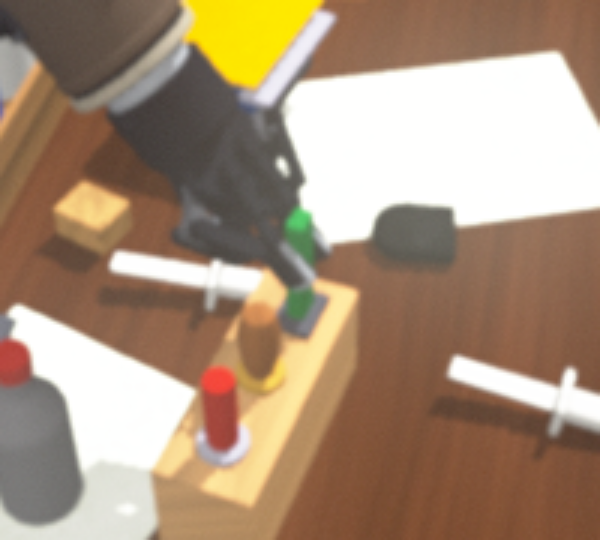

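Emit:
{"name": "step_arm", "arguments": {"slide": [[0.16,0,-0.192],[0.16,0,-0.192],[0.16,0,-0.192],[0.161,0,-0.192],[0.16,0,-0.191]], "turn": [[0,0,0],[0,0,0],[0,0,0],[0,0,0],[0,0,0]], "claw": [1,1,1,1,1]}}

```text
t: 8.77
eef_pos: [507.0, 188.8, 259.0]
orientation: [180.0, -39.9, 170.8]
force: [1.6, 0.7, -2.1]
opening: 0.24
grip_force: 117.6
```

Emit:
{"name": "step_arm", "arguments": {"slide": [[0,0,0],[0,0,0]], "turn": [[0,0,0],[0,0,0]], "claw": [1,1]}}

```text
t: 8.93
eef_pos: [507.5, 189.0, 258.6]
orientation: [179.9, -39.8, 170.9]
force: [-0.0, -1.1, -1.9]
opening: 0.236
grip_force: 117.6
```

```bash
cat >> h.py <<'E'
import os
if os.path.exists("grasp.npz"):
    _g=np.load("grasp.npz")
    RL=np.stack([LX,np.cross(ZZ,LX),ZZ],1)          # lever rotation at grasp
    REL=_g["M"].T@RL; ORG=_g["M"].T@(LEV-_g["p"])   # lever in tool
def tool_for(org,Rl):
    T=Rl@REL.T;return org-T@ORG,T
def lever_now():
    p,M,_=cur();return p+M@ORG,M@REL
def Rlev(head,down): # lever rot with blade pointing along head, 'down' deg below horizontal
    a=np.radians(down);z=-(np.cos(a)*head-np.sin(a)*ZZ);y=np.cross(ZZ,head);return np.stack([np.cross(y,z),y,z],1)
def tip_pose(tip,down,head=U):   # tip = centre of blade tip, world
    Rl=Rlev(head,down);return tool_for(tip+80*Rl[:,2],Rl)
def tinpt(x,z,y=0): return TIN+x*U+y*np.cross(ZZ,U)+z*ZZ
E
python3 - <<'E'
from h import *
p,M,s=cur();print(p,s["orientation"],s["opening"],s["force"],s["q"]);o,Rl=lever_now();print(o,Rl.round(3))
c=bot.read_camera("side");W=cloud(c);X,Y,Z=[W[...,i] for i in range(3)]
hsv=cv2.cvtColor(c["frame"],cv2.COLOR_RGB2HSV)
# predicted vs seen: blade points
m=(np.hypot(X-o[0],Y-o[1])<30)&(Z>o[2]-75)&(Z<o[2]-5);q=W[m]
for a in range(130,215,15):
    k=(q[:,2]>a)&(q[:,2]<a+15)
    if k.sum()>2: print(a,k.sum(),np.round(np.median(q[k],0),1))
h=7
A=tip_pose(tinpt(-95,64+h+40),22);print("A",A[0])
plan([(np.array([500,100,270.]),M),(A[0]+[-20,0,80],A[1]),(A[0],A[1])],1)
E
```

```text
[507.47557668 188.95953136 258.57821306] [179.92076665 -39.75565828 170.86568376] 0.2360284137633202 [-0.03525663 -1.06565317 -1.92456959] [  9.18724605  39.24194201  78.44001581  11.87087184 100.37421464
 -73.54579342]
[518.75742211 186.75171212 210.04318672] [[ 0.987  0.16  -0.002]
 [-0.16   0.987 -0.   ]
 [ 0.002  0.     1.   ]]
130 13 [518.  190.4 140.1]
145 28 [517.7 191.2 151.4]
160 27 [517.7 191.  167.2]
175 23 [517.8 191.3 182.2]
190 9 [518.5 194.8 193.9]
A [449.2984412  -88.66135017 148.58958112]
{"slide":[[0.008,-0.296,-0.048],[0.008,-0.296,-0.048],[0.008,-0.296,-0.049],[0.004,-0.198,0.057],[0.01,-0.198,0.056]],"turn":[[-0.0,-0.0,-0.0],[-0.0,-0.001,-0.0],[-0.0,-0.0,-0.0],[-0.0,-0.075,0.003],[-0.0,-0.076,0.003]],"claw":[1,1,1,1,1]}
{"slide":[[0.016,-0.198,0.055],[0.021,-0.198,0.053],[0.026,-0.198,0.05],[0.031,-0.198,0.046],[0.035,-0.198,0.042]],"turn":[[-0.0,-0.075,0.003],[-0.0,-0.076,0.003],[-0.001,-0.075,0.003],[-0.0,-0.076,0.002],[-0.001,-0.075,0.003]],"claw":[1,1,1,1,1]}
{"slide":[[0.039,-0.198,0.038],[0.043,-0.198,0.033],[0.046,-0.198,0.027],[0.068,0.013,0.266],[0.068,0.013,0.266]],"turn":[[-0.0,-0.076,0.002],[-0.001,-0.075,0.003],[-0.0,-0.076,0.002],[-0.0,0.0,0.0],[-0.0,0.0,0.0]],"claw":[1,1,1,1,1]}
{"slide":[[0.069,0.014,0.266]],"turn":[[-0.0,0.0,0.0]],"claw":[1]}
end [449.3 -88.6 148.6]
```

Emit:
{"name": "step_arm", "arguments": {"slide": [[0.01,-0.3,-0.05],[0.01,-0.3,-0.05],[0.01,-0.3,-0.05],[0.004,-0.198,0.057],[0.01,-0.198,0.056]], "turn": [[0,0,0],[0,0,0],[0,0,0],[0,-0.075,0.003],[0,-0.076,0.003]], "claw": [1,1,1,1,1]}}

```text
t: 9.4
eef_pos: [485.5, 59.2, 259.6]
orientation: [-179.6, -26.4, 170.1]
force: [-0.3, 0.2, -1.1]
opening: 0.236
grip_force: 117.7
```

Emit:
{"name": "step_arm", "arguments": {"slide": [[0.016,-0.198,0.055],[0.021,-0.198,0.053],[0.026,-0.198,0.05],[0.031,-0.198,0.046],[0.035,-0.198,0.042]], "turn": [[0,-0.075,0.003],[0,-0.076,0.003],[0,-0.075,0.003],[0,-0.076,0.002],[0,-0.075,0.003]], "claw": [1,1,1,1,1]}}

```text
t: 9.82
eef_pos: [449.0, -34.0, 241.6]
orientation: [-179.4, 7.8, 169.3]
force: [-0.2, -0.5, -1.6]
opening: 0.238
grip_force: 117.7
```

Emit:
{"name": "step_arm", "arguments": {"slide": [[0.039,-0.198,0.038],[0.043,-0.198,0.033],[0.046,-0.198,0.027],[0,0,0]], "turn": [[0,-0.076,0.002],[0,-0.075,0.003],[0,-0.076,0.002],[0,0,0]], "claw": [1,1,1,1]}}

```text
t: 10.15
eef_pos: [426.6, -81.2, 227.6]
orientation: [180.0, 25.7, 169.0]
force: [-0.9, 0.5, -3.2]
opening: 0.236
grip_force: 117.6
```

```bash
python3 - <<'E'
from h import *
p,M,s=cur();print(p,s["orientation"],s["force"],np.round(s["q"],1));o,Rl=lever_now();print("tip",o-80*Rl[:,2])
h=7
# refine tin: depth edges of lid and sill from both cams in tin frame
for c in("side","top"):
    d=np.load(c+"0.npz");W=d["W"];Q=(W-TIN);x=Q@U;y=Q@np.cross(ZZ,U);z=W[...,2]
    for yy in (-50,-20,20,50):
        k=(abs(y-yy)<12)
        a=k&(z>83)&(z<92)&(x>-90)&(x<80); b=k&(abs(z-71)<5)&(x>-100)&(x<-55)
        print(c,yy,"lid x",np.round(np.nanpercentile(x[a],[1,99]),1),"z",np.round(np.nanmedian(z[a]),1),"sill x",np.round(np.nanpercentile(x[b],[2,98]),1) if b.sum()>3 else "","z",np.round(np.nanmedian(z[b]),1),b.sum())
A=tip_pose(tinpt(-95,64+h+25),22);B=tip_pose(tinpt(-75,64+h+10),22)
plan([(A[0],A[1]),(B[0],B[1],3)],1)
E
```

```text
[426.64313611 -81.16105783 227.61414838] [179.99656237  25.68518722 168.98787129] [-0.92102806  0.4730784  -3.2035194 ] [ -17.    -0.2  138.1    9.1   16.7 -104.1]
tip [ 546.05408306 -104.88716828  184.77811858]
side -50 lid x [-68.7  48.9] z 87.2 sill x [-81.4 -61.5] z 71.0 42
side -20 lid x [-68.1  51.3] z 87.4 sill x [-81.2 -62.4] z 71.1 42
side 20 lid x [-68.2  50.1] z 87.4 sill x [-81.  -61.1] z 71.0 51
side 50 lid x [-68.6  50.8] z 87.3 sill x [-81.3 -59.6] z 71.3 49
top -50 lid x [-67.5  51.8] z 86.6 sill x [-79.9 -66.7] z 70.4 36
top -20 lid x [-66.3  52. ] z 86.7 sill x [-79.1 -66.6] z 70.5 39
top 20 lid x [-66.3  50.5] z 87.0 sill x [-79.6 -66. ] z 70.2 42
top 50 lid x [-66.4  52.8] z 87.0 sill x [-80.  -66.1] z 70.6 40
{"slide":[[0.065,-0.01,0.317],[0.069,-0.01,0.316],[0.074,-0.009,0.314],[-0.035,-0.0,0.076],[-0.036,-0.0,0.075]],"turn":[[0.001,-0.009,0.001],[0.001,-0.009,0.002],[0.0,-0.009,0.001],[0.0,-0.0,0.0],[0.0,-0.0,0.0]],"claw":[1,1,1,1,1]}
{"slide":[[-0.035,-0.001,0.076]],"turn":[[0.0,-0.0,0.0]],"claw":[1]}
end [468.9 -92.7 118.5]
```

Emit:
{"name": "step_arm", "arguments": {"slide": [[0.065,-0.01,0.317],[0.069,-0.01,0.316],[0.074,-0.009,0.314],[0,0,0]], "turn": [[0.001,-0.009,0.001],[0.001,-0.009,0.002],[0,-0.009,0.001],[0,0,0]], "claw": [1,1,1,1]}}

```text
t: 10.48
eef_pos: [445.8, -80.2, 183.8]
orientation: [178.5, 26.5, 168.7]
force: [-0.6, 0.1, -2.0]
opening: 0.236
grip_force: 117.6
```

```bash
python3 - <<'E'
from h import *
p,M,s=cur();print(p,s["orientation"],s["force"],np.round(s["q"],1));o,Rl=lever_now();t=o-80*Rl[:,2]-TIN
print("tip tin",t@U,t@np.cross(ZZ,U),t[2])
c=bot.read_camera("side");im=cv2.cvtColor(c["frame"],cv2.COLOR_RGB2BGR)
cv2.imwrite("pics/a1.png",cv2.resize(im[170:310,250:410],None,fx=4,fy=4,interpolation=cv2.INTER_CUBIC))
W=cloud(c);Q=W-TIN;x=Q@U;y=Q@np.cross(ZZ,U);z=W[...,2]
for a in range(-160,-80,8):
    k=(x>a)&(x<a+8)&(abs(y)<30)&(z>80)&(z<175)
    if k.sum()>2: print(a+4,k.sum(),"y",np.round(np.percentile(y[k],[5,50,95]),1),"z",np.round(np.percentile(z[k],[5,50,95]),1))
B=tip_pose(tinpt(-75,71+8),22);plan([(B[0],B[1],4)],1)
E
```

```text
[445.76230329 -80.16412176 183.78407448] [178.51037766  26.54676403 168.67568906] [-0.58877167  0.07288207 -1.96068313] [ -17.5    7.3  140.5   35.5    7.3 -130.9]
tip tin -101.26450019878878 10.278578623364325 142.79989556249575
-156 15 y [ 1.2 11.2 17. ] z [164.5 167.  169.3]
-148 13 y [ 1.4 11.8 16.5] z [161.3 164.  166.4]
-140 15 y [ 0.6 11.7 19.7] z [156.9 160.  162.3]
-132 12 y [ 0.4  8.4 17.1] z [154.9 157.2 158.3]
-124 13 y [ 2.4  9.5 17.3] z [150.9 153.3 155.5]
-116 13 y [ 2.1 11.1 19.2] z [148.4 149.4 151.9]
-108 12 y [ 1.6 11.8 17.3] z [144.7 146.2 148.7]
-100 6 y [ 5.4 12.3 18.4] z [142.4 143.8 145.6]
{"slide":[[0.02,-0.023,0.179],[0.021,-0.022,0.179],[0.021,-0.021,0.18],[0.023,-0.02,0.179]],"turn":[[0.004,-0.004,0.0],[0.004,-0.004,0.0],[0.004,-0.005,0.0],[0.005,-0.004,0.0]],"claw":[1,1,1,1]}
end [468.9 -92.6 116.6]
```

View pics/a1.png

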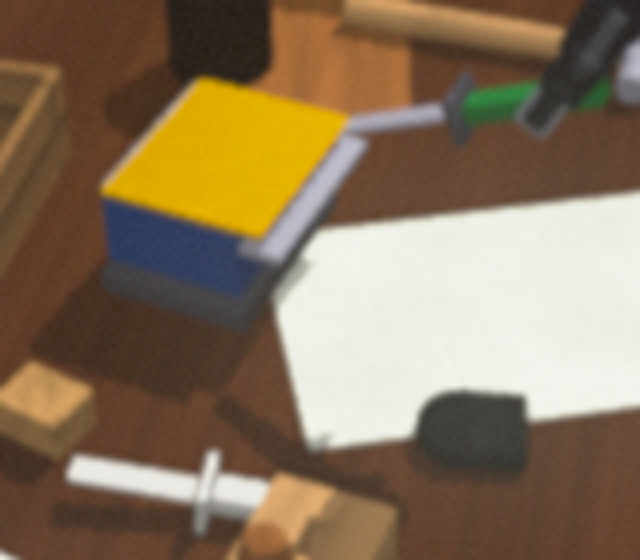

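```bash
cat > ik.py <<'E'
from h import *
from scipy.optimize import least_squares
D=[([71.299,27.513,91.461,0,61.026,-2.67],[179.482,624.723,231.297],[180,0,163.97]),
([7.8,47.3,70.9,11.1,100.4,-74.7],[567.64,179.13,199.06],[-179.93,-40.07,170.62]),
([9.19,39.24,78.44,11.87,100.37,-73.55],[507.48,188.96,258.58],[179.92,-39.76,170.87]),
([-17.,-.2,138.1,9.1,16.7,-104.1],[426.64,-81.16,227.61],[180,25.69,168.99]),
([-17.5,7.3,140.5,35.5,7.3,-130.9],[445.76,-80.16,183.78],[178.51,26.55,168.68])]
def wrist(q2,q3,k):
    a1,d1,L2,L3,a3=k;s=q2+q3
    return a1+L2*np.sin(q2)+L3*np.sin(s)+a3*np.cos(s), d1+L2*np.cos(q2)+L3*np.cos(s)-a3*np.sin(s)
def res(k):
    out=[]
    for q,p,o in D:
        t=R.from_euler("xyz",o,degrees=True).as_matrix()[:,2];w=np.array(p)-k[5]*t;q=np.radians(q)
        r,z=wrist(q[1],q[2],k[:5])
        sg=-np.sign(1)
        out+=[r*np.cos(q[0])-w[0], abs(r*np.sin(q[0]))-abs(w[1]), z-w[2]]
    return out
f=least_squares(res,[50,400,400,400,0,200]);k=f.x
def q235(P,T):
    w=P-k[5]*T[:,2];r=np.hypot(w[0],w[1])
    s=least_squares(lambda q:np.array(wrist(q[0],q[1],k[:5]))-[r,w[2]],np.radians([5,138]))
    q=s.x;a=np.arctan2(w[1],w[0]);fw=np.array([np.sin(q.sum())*np.cos(a),np.sin(q.sum())*np.sin(a),np.cos(q.sum())])
    return np.round([np.degrees(a),*np.degrees(q),np.degrees(np.arccos(fw@T[:,2])),s.cost],1)
E
python3 - <<'E'
from ik import *
print(np.round(k,1),np.round(f.fun,1))
for b in(22,28,32,36):
    for x,z in((-75,79),(-60,76),(-40,110),(0,165),(25,180)): print(b,x,q235(*tip_pose(tinpt(x,z),b)))
E
```

```text
[-89.9 308.2 719.5 496.8  19.  459.4] [ 34.7   7.9  -1.6   0.1 -13.7  -6.  -11.4 -14.5   6.1 -14.5  23.1   4.7
  -3.5  23.7  -3.2]
22 -75 [-10.9  16.7 144.2   9.    0. ]
22 -60 [-11.   17.7 142.9   8.7   0. ]
22 -40 [-11.   14.5 138.8   1.4   0. ]
22 0 [-11.1  11.2 131.4   9.2   0. ]
22 25 [-11.1  11.5 128.1  12.3   0. ]
28 -75 [-11.   14.9 137.4   5.6   0. ]
28 -60 [-11.   16.  136.1   5.8   0. ]
28 -40 [-11.1  13.7 132.1  12.1   0. ]
28 0 [-11.1  11.6 124.7  21.6   0. ]
28 25 [-11.1  12.2 121.3  24.4   0. ]
32 -75 [-11.1  14.8 132.9  14.2   0. ]
32 -60 [-11.1  15.9 131.6  14.4   0. ]
32 -40 [-11.1  14.  127.6  20.3   0. ]
32 0 [-11.1  12.5 120.2  29.2   0. ]
32 25 [-11.2  13.2 116.7  31.9   0. ]
36 -75 [-11.1  15.3 128.4  22.2   0. ]
36 -60 [-11.1  16.4 127.1  22.4   0. ]
36 -40 [-11.1  14.9 123.1  27.9   0. ]
36 0 [-11.2  13.8 115.6  36.5   0. ]
36 25 [-11.2  14.6 112.1  39.1   0. ]
```

```bash
python3 - <<'E'
s=open("ik.py").read()
s=s.replace("out+=[r*np.cos(q[0])-w[0], abs(r*np.sin(q[0]))-abs(w[1]), z-w[2]]","c,n=np.cos(q[0]),np.sin(q[0]);out+=[r*c-k[6]*n-w[0],r*n+k[6]*c-w[1],z-w[2]]")
s=s.replace("[50,400,400,400,0,200])","[50,400,400,400,0,200,30])")
s=s.replace("r=np.hypot(w[0],w[1])","r=np.sqrt(w[0]**2+w[1]**2-k[6]**2)").replace("a=np.arctan2(w[1],w[0])","a=np.arctan2(w[1],w[0])-np.arctan2(k[6],r)")
open("ik.py","w").write(s)
from ik import *
print(np.round(k,1),np.round(f.fun,1))
for b in(22,28,32,36):
    for x,z in((-75,79),(-60,76),(-40,110),(0,165),(25,180)): print(b,x,q235(*tip_pose(tinpt(x,z),b)))
E
```

```text
[  0.  317.7 597.4 445.   33.1 371.7  30.2] [ 0.  -0.1  0.   0.1  0.1 -0.1 -0.1 -0.1  0.   0.2 -0.1  0.2 -0.1  0.2
 -0.1]
22 -75 [-16.7  19.9 143.2  11.3   0. ]
22 -60 [-16.5  21.  141.5  10.8   0. ]
22 -40 [-16.2  16.7 137.4   3.1   0. ]
22 0 [-15.7  12.4 129.5  10.2   0. ]
22 25 [-15.4  12.7 125.8  13.6   0. ]
28 -75 [-16.1  17.2 136.9   4.2   0. ]
28 -60 [-15.9  18.5 135.3   4.5   0. ]
28 -40 [-15.7  15.3 131.1  11.6   0. ]
28 0 [-15.3  12.5 123.2  22.3   0. ]
28 25 [-15.1  13.1 119.4  25.5   0. ]
32 -75 [-15.8  16.6 132.7  12.7   0. ]
32 -60 [-15.6  17.9 131.1  13.    0. ]
32 -40 [-15.4  15.4 126.9  19.7   0. ]
32 0 [-15.1  13.2 118.9  29.9   0. ]
32 25 [-14.9  14.  115.   32.9   0. ]
36 -75 [-15.5  16.7 128.4  20.8   0. ]
36 -60 [-15.3  18.  126.8  21.    0. ]
36 -40 [-15.1  15.9 122.6  27.4   0. ]
36 0 [-14.8  14.3 114.5  37.1   0. ]
36 25 [-14.7  15.3 110.5  40.1   0. ]
```

```bash
cat >> h.py <<'E'
BE=34;HD=np.array([np.cos(np.radians(-14)),np.sin(np.radians(-14)),0])
def tipt(x,z,be=BE): return tip_pose(tinpt(x,z),be,HD)
def rep():
    p,M,s=cur();o,Rl=lever_now();t=o-80*Rl[:,2]-TIN
    print("tip",np.round([t@U,t@np.cross(ZZ,U),t[2]],1),"blade down",round(np.degrees(np.arcsin(Rl[2,2])),1),"F",np.round(s["force"],1),"tq",np.round(s["wrist_torque"],1),"q",np.round(s["q"],0),"t",round(s["t"],1),"grip",round(s["grip_force"]))
E
python3 - <<'E'
from ik import *
rep()
for x,z in((-90,120),(-74,80)): print(q235(*tipt(x,z)))
plan([(*tipt(-90,115),3),(*tipt(-74,80),2)],1)
E
```

```text
tip [-101.3    9.9  143.5] blade down 23.6 F [-0.3 -0.8 -1.7] tq [ 0.1  0.4 -0. ] q [ -18.    7.  140.   35.    7. -130.] t 10.5 grip 118
[-14.3  10.9 129.8  23.3   0. ]
[-14.2  16.5 130.4  17.    0. ]
{"slide":[[-0.052,-0.01,0.052],[-0.055,-0.008,0.048],[-0.057,-0.007,0.045],[-0.028,0.004,0.19],[-0.029,0.003,0.191]],"turn":[[0.009,0.039,0.009],[0.009,0.038,0.01],[0.009,0.039,0.009],[-0.0,-0.0,0.0],[-0.0,-0.0,0.0]],"claw":[1,1,1,1,1]}
end [481.3 -90.2 142.4]
```

Emit:
{"name": "step_arm", "arguments": {"slide": [[-0.052,-0.01,0.052],[-0.055,-0.008,0.048],[-0.057,-0.007,0.045],[0,0,0],[0,0,0]], "turn": [[0.009,0.039,0.009],[0.009,0.038,0.01],[0.009,0.039,0.009],[0,0,0],[0,0,0]], "claw": [1,1,1,1,1]}}

```text
t: 10.95
eef_pos: [461.1, -79.1, 181.9]
orientation: [178.7, 20.3, 167.4]
force: [-0.6, 0.2, -0.9]
opening: 0.24
grip_force: 117.6
```

```bash
python3 - <<'E'
from h import *
rep();plan([(*tipt(-74,79),3)],1)
E
```

```text
tip [-91.6  11.5 127.9] blade down 29.8 F [-0.6  0.2 -0.9] tq [ 0.1  0.3 -0. ] q [ -15.    9.  134.    8.   17. -100.] t 10.9 grip 118
{"slide":[[-0.022,-0.025,0.152],[-0.026,-0.023,0.151],[-0.03,-0.021,0.151]],"turn":[[0.006,0.016,0.005],[0.007,0.015,0.005],[0.006,0.016,0.005]],"claw":[1,1,1]}
end [481.2 -90.2 141.4]
```

Emit:
{"name": "step_arm", "arguments": {"slide": [[-0.022,-0.025,0.152],[-0.026,-0.023,0.151],[-0.03,-0.021,0.151],[0,0,0],[0,0,0]], "turn": [[0.006,0.016,0.005],[0.007,0.015,0.005],[0.006,0.016,0.005],[0,0,0],[0,0,0]], "claw": [1,1,1,1,1]}}

```text
t: 11.37
eef_pos: [479.4, -89.6, 140.4]
orientation: [179.9, 16.0, 166.0]
force: [-0.9, 0.3, -1.0]
opening: 0.232
grip_force: 117.6
```

```bash
python3 - <<'E'
from h import *
rep();plan([(*tipt(-74,75),3),(*tipt(-74,70),5)],1)
E
```

```text
tip [-76.2   0.3  77.6] blade down 34.2 F [-0.9  0.3 -1. ] tq [0.1 0.3 0. ] q [-14.  17. 131.   1.  17. -91.] t 11.4 grip 118
{"slide":[[-0.004,-0.0,0.011],[-0.004,-0.0,0.011],[-0.003,-0.001,0.012],[0.003,0.0,0.01],[0.003,0.0,0.009]],"turn":[[0.0,-0.001,-0.0],[0.001,-0.001,-0.0],[0.0,-0.0,-0.0],[0.0,-0.0,-0.0],[0.0,-0.0,-0.0]],"claw":[1,1,1,1,1]}
{"slide":[[0.003,0.0,0.01],[0.002,0.0,0.009],[0.003,0.0,0.01]],"turn":[[0.0,-0.0,-0.0],[0.0,-0.0,-0.0],[0.0,-0.0,-0.0]],"claw":[1,1,1]}
end [481.3 -90.2 132.4]
```

Emit:
{"name": "step_arm", "arguments": {"slide": [[-0.004,0,0.011],[-0.004,0,0.011],[-0.003,0,0.012],[0,0,0]], "turn": [[0,0,0],[0,0,0],[0,0,0],[0,0,0]], "claw": [1,1,1,1]}}

```text
t: 11.7
eef_pos: [482.1, -90.5, 138.2]
orientation: [179.9, 16.0, 165.9]
force: [0.7, -0.3, -2.0]
opening: 0.238
grip_force: 117.6
```

Emit:
{"name": "step_arm", "arguments": {"slide": [[0.003,0,0.01],[0,0,0]], "turn": [[0,0,0],[0,0,0]], "claw": [1,1]}}

```text
t: 11.87
eef_pos: [482.0, -90.4, 136.9]
orientation: [179.9, 16.0, 165.9]
force: [-0.3, 0.4, -1.2]
opening: 0.236
grip_force: 117.6
```

Emit:
{"name": "step_arm", "arguments": {"slide": [[0.003,0,0.01],[0,0,0]], "turn": [[0,0,0],[0,0,0]], "claw": [1,1]}}

```text
t: 12.03
eef_pos: [482.1, -90.5, 135.7]
orientation: [179.9, 16.0, 165.9]
force: [-0.2, 0.4, -1.6]
opening: 0.237
grip_force: 117.6
```

Emit:
{"name": "step_arm", "arguments": {"slide": [[0.003,0,0.01],[0,0,0]], "turn": [[0,0,0],[0,0,0]], "claw": [1,1]}}

```text
t: 12.2
eef_pos: [482.1, -90.4, 134.7]
orientation: [179.9, 16.0, 165.9]
force: [-2.4, 1.4, 3.1]
opening: 0.235
grip_force: 117.9
```

```bash
python3 - <<'E'
from h import *
rep()
E
```

```text
tip [-73.3  -0.2  71.9] blade down 34.1 F [-2.4  1.4  3.1] tq [-0. -0.  0.] q [-14.  18. 131.   1.  16. -91.] t 12.2 grip 118
```

```bash
cat >> h.py <<'E'
HZ=81.7
def arc(phi,be=BE):
    b=np.radians(be);lip=np.array([50-118*np.cos(phi),HZ+118*np.sin(phi)])
    if phi<b:
        m=7+8*min(1,phi/0.3);u=lip+[m,-m*np.tan(b)]
    else: u=np.array([50-100*np.cos(phi),HZ+100*np.sin(phi)])
    return u-1.5*np.array([np.sin(b),np.cos(b)])
E
python3 - <<'E'
from h import *
for f in (0,.1,.3,.55,.6,.8,1.0,1.2,1.4): print(f,np.round(arc(f),1))
s=plan([(*tipt(-73.3,73.4),1),(*tipt(-61,73.6),3)],1)
s=plan([(*tipt(*arc(f)),1) for f in (0.03,.06,.09,.12,.15,.18)],1,s)
E
```

```text
0 [-61.8  75.7]
0.1 [-58.6  85.7]
0.3 [-48.6 105.2]
0.55 [-36.4 132. ]
0.6 [-33.4 136.9]
0.8 [-20.5 152.2]
1.0 [ -4.9 164.6]
1.2 [ 12.9 173.7]
1.4 [ 32.2 179. ]
{"slide":[[-0.002,0.001,-0.012],[-0.039,0.002,0.011],[-0.04,0.002,0.011],[-0.039,0.002,0.011]],"turn":[[0.001,-0.002,-0.001],[-0.0,0.0,-0.0],[-0.0,0.0,-0.0],[-0.0,0.0,-0.0]],"claw":[1,1,1,1]}
end [494.  -92.7 136. ]
{"slide":[[-0.015,-0.0,-0.05],[-0.017,0.0,-0.026],[-0.019,0.001,-0.025],[-0.02,0.0,-0.026],[-0.02,0.001,-0.025]],"turn":[[-0.0,0.0,-0.0],[-0.0,0.0,-0.0],[-0.0,0.0,-0.0],[-0.0,0.0,-0.0],[-0.0,0.0,-0.0]],"claw":[1,1,1,1,1]}
{"slide":[[-0.022,0.0,-0.024]],"turn":[[-0.0,0.0,-0.0]],"claw":[1]}
end [499.8 -93.9 156. ]
```

Emit:
{"name": "step_arm", "arguments": {"slide": [[-0.002,0.001,-0.015],[-0.039,0.002,0.011],[-0.04,0.002,0.011],[-0.039,0.002,0.011],[0,0,0]], "turn": [[0,0,0],[0,0,0],[0,0,0],[0,0,0],[0,0,0]], "claw": [1,1,1,1,1]}}

```text
t: 12.62
eef_pos: [495.3, -93.0, 136.5]
orientation: [179.9, 16.1, 165.9]
force: [0.6, -0.2, -2.7]
opening: 0.236
grip_force: 118.1
```

Emit:
{"name": "step_arm", "arguments": {"slide": [[0,0,0]], "turn": [[0,0,0]], "claw": [1]}}

```text
t: 12.7
eef_pos: [494.3, -92.8, 136.2]
orientation: [179.9, 16.0, 165.9]
force: [-0.6, 0.2, -2.1]
opening: 0.236
grip_force: 118.1
```

```bash
python3 - <<'E'
from h import *
rep()
c=bot.read_camera("side");im=cv2.cvtColor(c["frame"],cv2.COLOR_RGB2BGR)
cv2.imwrite("pics/ins.png",cv2.resize(im[170:280,260:400],None,fx=4.5,fy=4.5,interpolation=cv2.INTER_CUBIC))
s=plan([(*tipt(*arc(f)),1) for f in (0.03,.06,.09,.12,.15)],1)
E
```

```text
tip [-60.9  -0.   73.5] blade down 34.1 F [-0.6  0.2 -2.1] tq [ 0.1  0.2 -0. ] q [-14.  18. 129.   0.  17. -91.] t 12.7 grip 118
{"slide":[[-0.015,-0.0,-0.048],[-0.017,0.0,-0.026],[-0.019,0.0,-0.026],[-0.019,0.001,-0.025],[-0.021,0.0,-0.025]],"turn":[[0.001,-0.002,-0.001],[-0.0,0.0,-0.0],[-0.0,0.0,-0.0],[-0.0,0.0,-0.0],[-0.0,0.0,-0.0]],"claw":[1,1,1,1,1]}
end [498.4 -93.7 153.1]
```

View pics/ins.png

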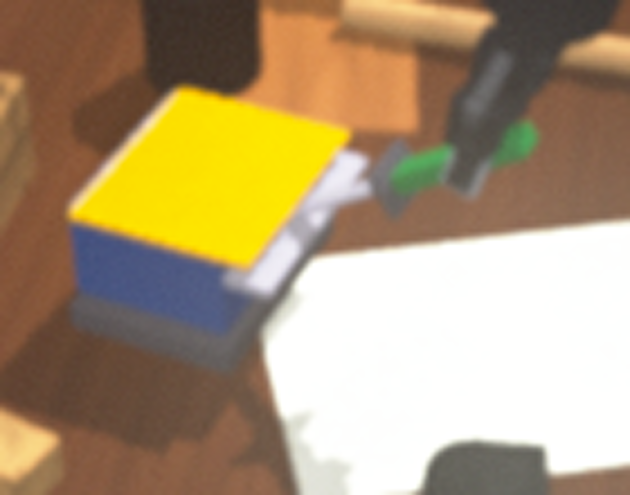

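The picture shows the blade (crop (340,190)) entering under the lip at about (310,205). No force is felt, so I start to lift.

Emit:
{"name": "step_arm", "arguments": {"slide": [[-0.005,0,-0.015],[-0.005,0,-0.016],[-0.006,0,-0.017],[-0.017,0,-0.026],[0,0,0]], "turn": [[0,0,0],[0,0,0],[0,0,0],[0,0,0],[0,0,0]], "claw": [1,1,1,1,1]}}

```text
t: 13.17
eef_pos: [494.5, -92.8, 144.5]
orientation: [179.9, 15.9, 165.9]
force: [-3.6, 0.8, -2.8]
opening: 0.233
grip_force: 117.9
```

```bash
cat >> h.py <<'E'
def lidang():
    for cn in("side","top"):
        c=bot.read_camera(cn);W=cloud(c);hsv=cv2.cvtColor(c["frame"],cv2.COLOR_RGB2HSV);Q=W-TIN;x=Q@U;y=Q@np.cross(ZZ,U);z=W[...,2]
        m=(hsv[...,0]>18)&(hsv[...,0]<38)&(hsv[...,1]>120)&(x>-75)&(x<110)&(abs(y)<75)&(z>75)&(z<215)
        if m.sum()>30:
            q=np.stack([x[m],z[m]],1);_,_,vt=np.linalg.svd(q-np.median(q,0),full_matrices=False);v=vt[0]*np.sign(vt[0][1] or 1)
            print(cn,"lid ang",round(np.arctan2(v[1],-v[0]),3),m.sum(),np.round(np.percentile(q,[2,98],axis=0)).tolist())
    return c
E
python3 - <<'E'
from h import *
rep();lidang()
s=plan([(*tipt(*arc(f)),1) for f in (.09,.12,.15,.18,.21)],1)
E
```

```text
tip [-60.7  -0.   81.7] blade down 34.2 F [-3.6  0.8 -2.8] tq [0.2 1.3 0. ] q [-14.  17. 129.   0.  18. -91.] t 13.2 grip 118
side lid ang 0.036 1417 [[-67.0, 86.0], [46.0, 93.0]]
top lid ang 0.037 2321 [[-64.0, 81.0], [45.0, 96.0]]
{"slide":[[-0.023,0.001,-0.024],[-0.019,0.0,-0.025],[-0.021,0.001,-0.025],[-0.021,0.0,-0.025],[-0.022,0.001,-0.024]],"turn":[[0.001,-0.002,-0.001],[-0.0,-0.0,-0.0],[-0.0,-0.0,-0.0],[-0.0,-0.0,-0.0],[-0.0,-0.0,-0.0]],"claw":[1,1,1,1,1]}
end [501.2 -94.2 159. ]
```

Lid lifting (about 0.04 rad) with low force (about 4 N). Continuing.

Emit:
{"name": "step_arm", "arguments": {"slide": [[-0.023,0,-0.024],[-0.019,0,-0.025],[-0.021,0,-0.025],[-0.021,0,-0.025],[-0.022,0,-0.024]], "turn": [[0,0,0],[0,0,0],[0,0,0],[0,0,0],[0,0,0]], "claw": [1,1,1,1,1]}}

```text
t: 13.68
eef_pos: [502.0, -94.7, 159.5]
orientation: [179.9, 16.0, 165.9]
force: [-2.8, 1.3, -2.2]
opening: 0.232
grip_force: 117.8
```

```bash
python3 - <<'E'
from h import *
rep();lidang()
s=plan([(*tipt(*arc(f)),1) for f in np.linspace(.25,.6,10)],1)
E
```

```text
tip [-52.9  -0.4  96.9] blade down 34.1 F [-2.8  1.3 -2.2] tq [ 0.3  1.1 -0. ] q [-14.  16. 127.   0.  21. -90.] t 13.7 grip 118
side lid ang 0.196 1277 [[-65.0, 87.0], [48.0, 111.0]]
top lid ang 0.209 2226 [[-61.0, 85.0], [45.0, 113.0]]
{"slide":[[-0.015,0.004,-0.027],[-0.032,0.001,-0.029],[-0.028,0.001,-0.036],[-0.027,0.001,-0.037],[-0.028,0.0,-0.036]],"turn":[[0.001,-0.001,-0.001],[-0.0,0.0,-0.0],[-0.0,0.0,-0.0],[-0.0,0.0,-0.0],[-0.0,0.0,-0.0]],"claw":[1,1,1,1,1]}
{"slide":[[-0.03,0.001,-0.035],[-0.031,0.001,-0.034],[-0.033,0.001,-0.032],[-0.033,0.001,-0.031],[-0.034,0.001,-0.03]],"turn":[[-0.0,0.0,-0.0],[-0.0,0.0,-0.0],[-0.0,0.0,-0.0],[-0.0,0.0,-0.0],[-0.0,0.0,-0.0]],"claw":[1,1,1,1,1]}
end [521.1 -98.3 199.4]
```

Emit:
{"name": "step_arm", "arguments": {"slide": [[-0.015,0.002,-0.027],[-0.032,0,-0.029],[-0.028,0,-0.036],[-0.027,0,-0.037],[-0.028,0,-0.036]], "turn": [[0,0,0],[0,0,0],[0,0,0],[0,0,0],[0,0,0]], "claw": [1,1,1,1,1]}}

```text
t: 14.2
eef_pos: [509.7, -96.5, 179.0]
orientation: [179.9, 16.0, 165.9]
force: [-2.7, 1.1, -3.0]
opening: 0.235
grip_force: 117.6
```

Emit:
{"name": "step_arm", "arguments": {"slide": [[-0.03,0,-0.035],[-0.031,0,-0.034],[-0.033,0,-0.032],[-0.033,0,-0.031],[-0.034,0,-0.03]], "turn": [[0,0,0],[0,0,0],[0,0,0],[0,0,0],[0,0,0]], "claw": [1,1,1,1,1]}}

```text
t: 14.62
eef_pos: [520.4, -99.2, 199.0]
orientation: [179.9, 16.0, 165.9]
force: [-1.8, 1.5, -1.9]
opening: 0.239
grip_force: 117.7
```

```bash
python3 - <<'E'
from h import *
rep();lidang()
s=plan([(*tipt(*arc(f)),1) for f in np.linspace(.66,1.45,15)],1)
E
```

```text
tip [-34.   -1.1 136.3] blade down 34.1 F [-1.8  1.5 -1.9] tq [0.4 0.7 0.1] q [-14.  14. 122.   0.  28. -90.] t 14.6 grip 118
side lid ang 0.577 736 [[-48.0, 88.0], [51.0, 151.0]]
top lid ang 0.596 1798 [[-46.0, 88.0], [47.0, 153.0]]
{"slide":[[-0.045,0.013,-0.037],[-0.046,0.001,-0.032],[-0.049,0.002,-0.03],[-0.05,0.002,-0.026],[-0.051,0.001,-0.024]],"turn":[[0.001,-0.001,-0.001],[-0.0,0.0,-0.0],[-0.0,0.0,-0.0],[-0.0,0.0,-0.0],[-0.0,0.0,-0.0]],"claw":[1,1,1,1,1]}
{"slide":[[-0.052,0.002,-0.02],[-0.054,0.002,-0.018],[-0.054,0.002,-0.014],[-0.055,0.003,-0.012],[-0.056,0.002,-0.008]],"turn":[[-0.0,0.0,-0.0],[-0.0,0.0,-0.0],[-0.0,0.0,-0.0],[-0.0,0.0,-0.0],[-0.0,0.0,-0.0]],"claw":[1,1,1,1,1]}
{"slide":[[-0.056,0.002,-0.006],[-0.057,0.002,-0.002],[-0.056,0.003,0.001],[-0.056,0.002,0.005],[-0.056,0.002,0.007]],"turn":[[-0.0,0.0,-0.0],[-0.0,0.0,-0.0],[-0.0,0.0,-0.0],[-0.0,0.0,-0.0],[-0.0,0.0,-0.0]],"claw":[1,1,1,1,1]}
end [ 590.1 -112.3  242.2]
```

Emit:
{"name": "step_arm", "arguments": {"slide": [[-0.045,0.006,-0.037],[-0.046,0.001,-0.032],[-0.049,0.002,-0.03],[-0.05,0.002,-0.026],[-0.051,0.001,-0.024]], "turn": [[0,0,0],[0,0,0],[0,0,0],[0,0,0],[0,0,0]], "claw": [1,1,1,1,1]}}

```text
t: 15.13
eef_pos: [539.4, -102.7, 220.0]
orientation: [179.9, 16.0, 165.9]
force: [-2.2, 0.8, -1.7]
opening: 0.236
grip_force: 117.6
```

Emit:
{"name": "step_arm", "arguments": {"slide": [[-0.052,0.002,-0.02],[-0.054,0.002,-0.018],[-0.054,0.002,-0.014],[-0.055,0.003,-0.012],[-0.056,0.002,-0.008]], "turn": [[0,0,0],[0,0,0],[0,0,0],[0,0,0],[0,0,0]], "claw": [1,1,1,1,1]}}

```text
t: 15.55
eef_pos: [563.1, -107.5, 234.2]
orientation: [179.9, 16.0, 165.9]
force: [-2.3, 0.5, -1.1]
opening: 0.236
grip_force: 117.7
```

Emit:
{"name": "step_arm", "arguments": {"slide": [[-0.056,0.002,-0.006],[-0.057,0.002,-0.002],[-0.056,0.003,0.001],[-0.056,0.002,0.005],[0,0,0]], "turn": [[0,0,0],[0,0,0],[0,0,0],[0,0,0],[0,0,0]], "claw": [1,1,1,1,1]}}

```text
t: 15.97
eef_pos: [585.1, -112.1, 240.7]
orientation: [179.9, 16.1, 165.9]
force: [-0.2, -0.6, -1.2]
opening: 0.237
grip_force: 117.6
```

```bash
python3 - <<'E'
from h import *
rep();lidang()
p,M,s=cur()
plan([(p-100*HD+[0,0,40],M)],1)
E
```

```text
tip [ 32.   -0.9 178.1] blade down 34.1 F [-0.2 -0.6 -1.2] tq [0.  0.2 0. ] q [-14.  15. 112.   0.  37. -90.] t 16.0 grip 118
side lid ang 1.408 799 [[30.0, 94.0], [49.0, 200.0]]
top lid ang 1.456 196 [[31.0, 125.0], [43.0, 203.0]]
{"slide":[[0.284,0.0,-0.22],[0.283,0.0,-0.22],[0.284,0.0,-0.22]],"turn":[[0.0,0.0,0.0],[0.0,0.0,0.0],[0.0,0.0,0.0]],"claw":[1,1,1]}
end [487.  -87.6 280.2]
```

Emit:
{"name": "step_arm", "arguments": {"slide": [[0.284,0,-0.22],[0.283,0,-0.22],[0.284,0,-0.22],[0,0,0]], "turn": [[0,0,0],[0,0,0],[0,0,0],[0,0,0]], "claw": [1,1,1,1]}}

```text
t: 16.4
eef_pos: [481.9, -86.3, 281.5]
orientation: [179.9, 16.0, 166.0]
force: [1.9, -0.6, -0.9]
opening: 0.238
grip_force: 117.6
```

```bash
python3 - <<'E'
from ik import *
rep();lidang()
A=tool_for(np.array([515,70,225.]),RL);B=tool_for(SLOT+[0,0,130],RL)
print(q235(*A),q235(*B))
plan([(A[0],A[1]),(B[0],B[1],4)],1)
E
```

```text
tip [-74.3   3.9 218.7] blade down 34.2 F [ 1.9 -0.6 -0.9] tq [0.  0.1 0. ] q [-14.   3. 120.   0.  40. -90.] t 16.4 grip 118
side lid ang 1.409 865 [[30.0, 94.0], [48.0, 200.0]]
top lid ang 1.46 198 [[31.0, 136.0], [41.0, 204.0]]
[  0.3  37.1  80.5 101.8   0. ] [  9.1  39.4  77.5 101.3   0. ]
{"slide":[[0.026,0.177,0.002],[0.024,0.177,0.004],[0.021,0.177,0.006],[0.019,0.178,0.008],[0.016,0.178,0.01]],"turn":[[0.001,0.069,-0.006],[0.001,0.069,-0.006],[0.001,0.069,-0.006],[0.002,0.069,-0.006],[0.001,0.069,-0.006]],"claw":[1,1,1,1,1]}
{"slide":[[0.013,0.178,0.011],[0.01,0.178,0.012],[0.008,0.178,0.012],[0.004,0.178,0.013],[0.005,0.289,0.036]],"turn":[[0.002,0.069,-0.006],[0.001,0.069,-0.006],[0.002,0.069,-0.006],[0.001,0.07,-0.006],[0.0,-0.0,-0.0]],"claw":[1,1,1,1,1]}
{"slide":[[0.004,0.289,0.037],[0.005,0.29,0.036],[0.004,0.289,0.037]],"turn":[[0.0,-0.0,-0.0],[0.0,-0.0,-0.0],[0.0,-0.0,-0.0]],"claw":[1,1,1]}
end [511.7 188.2 263.5]
```

Emit:
{"name": "step_arm", "arguments": {"slide": [[0.026,0.177,0.002],[0.024,0.177,0.004],[0.021,0.177,0.006],[0.019,0.178,0.008],[0.016,0.178,0.01]], "turn": [[0.001,0.069,-0.006],[0.001,0.069,-0.006],[0.001,0.069,-0.006],[0.002,0.069,-0.006],[0.001,0.069,-0.006]], "claw": [1,1,1,1,1]}}

```text
t: 16.92
eef_pos: [497.8, 1.9, 276.1]
orientation: [-179.5, -15.3, 168.5]
force: [0.5, -0.5, -1.2]
opening: 0.235
grip_force: 117.5
```

Emit:
{"name": "step_arm", "arguments": {"slide": [[0.013,0.178,0.011],[0.01,0.178,0.012],[0.008,0.178,0.012],[0.004,0.178,0.013],[0,0,0]], "turn": [[0.002,0.069,-0.006],[0.001,0.069,-0.006],[0.002,0.069,-0.006],[0.001,0.07,-0.006],[0,0,0]], "claw": [1,1,1,1,1]}}

```text
t: 17.33
eef_pos: [505.4, 74.4, 267.0]
orientation: [179.9, -40.8, 170.9]
force: [-0.3, 0.3, -2.2]
opening: 0.233
grip_force: 117.8
```

```bash
python3 - <<'E'
from h import *
rep()
B=tool_for(SLOT+[0,0,120],RL);plan([(B[0],B[1],4)],1)
E
```

```text
tip [-186.7  171.4  138.3] blade down 89.1 F [-0.3  0.3 -2.2] tq [-0.1 -0.5  0. ] q [  0.  38.  80.   6. 102. -81.] t 17.3 grip 118
{"slide":[[0.0,0.283,0.045],[0.0,0.283,0.045],[0.001,0.284,0.045],[0.001,0.283,0.044]],"turn":[[-0.0,-0.003,0.0],[-0.0,-0.002,0.0],[-0.0,-0.003,0.0],[-0.0,-0.002,0.0]],"claw":[1,1,1,1]}
end [511.7 188.2 253.6]
```

Emit:
{"name": "step_arm", "arguments": {"slide": [[0,0.283,0.045],[0,0.283,0.045],[0,0.284,0.045],[0,0.283,0.044],[0,0,0]], "turn": [[0,-0.003,0],[0,-0.002,0],[0,-0.003,0],[0,-0.002,0],[0,0,0]], "claw": [1,1,1,1,1]}}

```text
t: 17.75
eef_pos: [511.4, 190.1, 257.3]
orientation: [179.8, -39.0, 171.0]
force: [-0.1, -1.0, -1.8]
opening: 0.235
grip_force: 117.9
```

Emit:
{"name": "step_arm", "arguments": {"slide": [[0,0,0],[0,0,0]], "turn": [[0,0,0],[0,0,0]], "claw": [1,1]}}

```text
t: 17.92
eef_pos: [511.4, 185.4, 258.2]
orientation: [180.0, -39.1, 170.8]
force: [0.4, 0.4, -0.9]
opening: 0.235
grip_force: 117.9
```

```bash
python3 - <<'E'
from h import *
rep();o,Rl=lever_now();print("lever pred",o,Rl[:,2])
c=bot.read_camera("side");W=cloud(c);X,Y,Z=[W[...,i] for i in range(3)]
q=W[(np.hypot(X-o[0],Y-o[1])<30)&(Z>o[2]-78)&(Z<o[2]-3)]
for a in range(122,205,15):
    k=(q[:,2]>a)&(q[:,2]<a+15)
    if k.sum()>2: print(a,k.sum(),np.round(np.median(q[k],0),1),np.round(np.percentile(q[k],[5,95],axis=0)[:,1],1))
hsv=cv2.cvtColor(c["frame"],cv2.COLOR_RGB2HSV)
# slot: dark points in block-top area, in block frame
t=bot.read_camera("top");save(t,"slot_top.png")
for cc in(c,t):
    W=cloud(cc);Q=W-SLOT;bx=Q@LX;by=Q@np.cross(ZZ,LX);h=cv2.cvtColor(cc["frame"],cv2.COLOR_RGB2HSV)
    m=(abs(bx)<20)&(abs(by)<28)&(W[...,2]<80);
    if m.sum()>3: print("below top:",m.sum(),np.round(np.percentile(bx[m],[5,50,95]),1),np.round(np.percentile(by[m],[5,50,95]),1))
    m=(abs(bx)<50)&(by>-50)&(by<170)&(abs(W[...,2]-85)<4);r=cv2.minAreaRect(np.stack([bx[m],by[m]],1).astype(np.float32));print("top rect",np.round(r[0],1),np.round(r[1],1),round(r[2],1))
im=cv2.cvtColor(c["frame"],cv2.COLOR_RGB2BGR);cv2.imwrite("pics/slot.png",cv2.resize(im[240:350,270:400],None,fx=4.5,fy=4.5,interpolation=cv2.INTER_CUBIC))
s=plan([(*tool_for(SLOT+[0,0,85],RL),2)],1)
E
```

```text
tip [-199.   281.4  129.8] blade down 89.2 F [ 0.4  0.4 -0.9] tq [-0.1 -0.4  0. ] q [  9.  39.  78.  12. 100. -74.] t 17.9 grip 118
lever pred [523.27713337 183.0533762  209.83366784] [-0.01368353  0.00248732  0.99990328]
122 8 [523.2 187.2 134.4] [179.4 191. ]
137 27 [523.  187.2 144. ] [176.6 191.2]
152 26 [522.7 186.9 159.4] [176.7 192. ]
167 27 [522.7 188.  174. ] [176.8 191.8]
182 19 [523.2 189.9 187.4] [179.8 192.3]
below top: 53 [-2.   5.5  7.7] [-16.2 -14.2  -2.3]
top rect [-0.1 59.6] [ 71.7 193. ] 0.2
top rect [  0.4 142.7] [24.7 70.2] 88.6
{"slide":[[-0.125,0.016,0.156],[-0.127,0.017,0.156]],"turn":[[0.0,0.004,-0.0],[0.001,0.005,-0.001]],"claw":[1,1]}
end [511.8 188.2 218.5]
```

View pics/slot.png

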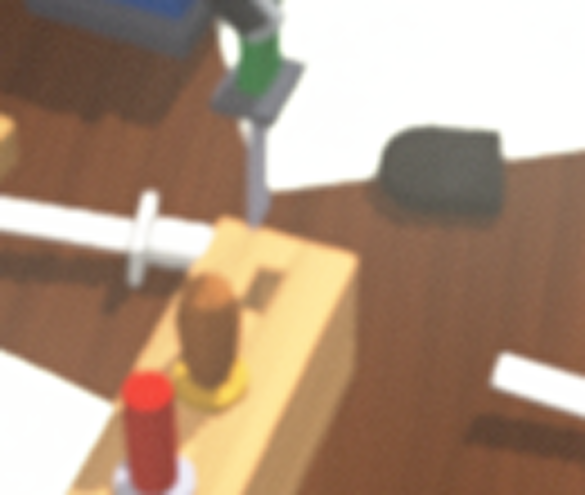

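```bash
python3 - <<'E'
from h import *
c=bot.read_camera("side")
for b in((0,0),(7,14),(-7,14),(7,-14),(-7,-14)):
    w=SLOT+b[0]*LX+b[1]*np.cross(ZZ,LX)
    C=R.from_rotvec(np.ravel(c["rvec"])).as_matrix()@w+np.ravel(c["tvec"]);xy=C[:2]/C[2];xy=xy*(1+c["k1"]*(xy@xy));K=c["intrinsics"]
    uv=np.array([K[0][0]*xy[0]+K[0][2],K[1][1]*xy[1]+K[1][2]]);print(b,np.round(uv,1),"crop",np.round((uv-[270,240])*4.5))
rep()
plan([(*tool_for(SLOT+[0,0,85],RL),3)],1)
E
```

```text
(0, 0) [327.5 303.8] crop [259. 287.]
(7, 14) [321.9 307.6] crop [234. 304.]
(-7, 14) [328.1 309.5] crop [261. 313.]
(7, -14) [327.  298.3] crop [256. 262.]
(-7, -14) [333.1 300.1] crop [284. 270.]
tip [-199.   280.9  130.4] blade down 89.2 F [ 0.1 -0.1 -0.7] tq [-0.2 -0.4  0.1] q [  9.  39.  78.  12. 100. -74.] t 18.1 grip 118
{"slide":[[-0.084,0.011,0.105],[-0.084,0.011,0.104],[-0.085,0.011,0.103]],"turn":[[0.0,0.003,-0.0],[0.0,0.003,-0.0],[0.001,0.003,-0.001]],"claw":[1,1,1]}
end [511.7 188.2 218.6]
```

```bash
sed -i 's/^def tool_for/SL2=SLOT-1.3*LX\ndef tool_for/' h.py; python3 - <<'E'
from h import *
plan([(*tool_for(SL2+[0,0,90],RL),4)],1)
E
```

```text
{"slide":[[-0.053,0.008,0.071],[-0.053,0.008,0.071],[-0.053,0.009,0.07],[-0.052,0.008,0.07]],"turn":[[0.0,0.002,-0.0],[0.0,0.002,-0.0],[0.0,0.002,-0.0],[0.001,0.003,-0.001]],"claw":[1,1,1,1]}
end [510.4 188.4 223.6]
```

Emit:
{"name": "step_arm", "arguments": {"slide": [[-0.053,0.008,0.071],[-0.053,0.008,0.071],[-0.053,0.009,0.07],[-0.052,0.008,0.07],[0,0,0]], "turn": [[0,0.002,0],[0,0.002,0],[0,0.002,0],[0,0.003,0],[0,0,0]], "claw": [1,1,1,1,1]}}

```text
t: 18.48
eef_pos: [509.2, 189.2, 221.3]
orientation: [-180.0, -40.1, 170.8]
force: [0.2, -0.3, -2.1]
opening: 0.238
grip_force: 117.8
```

Emit:
{"name": "step_arm", "arguments": {"slide": [[0,0,0],[0,0,0]], "turn": [[0,0,0],[0,0,0]], "claw": [1,1]}}

```text
t: 18.65
eef_pos: [510.1, 189.4, 223.6]
orientation: [179.9, -39.9, 170.8]
force: [0.6, 0.6, -1.6]
opening: 0.232
grip_force: 117.8
```

```bash
python3 - <<'E'
from h import *
rep();o,Rl=lever_now();print("lever err",o-SL2,Rl[:,2])
plan([(*tool_for(SL2+[0,0,60],RL),3)],1)
E
```

```text
tip [-203.1  285.    95.1] blade down 89.9 F [ 0.6  0.6 -1.6] tq [-0.1 -0.4 -0. ] q [  9.  41.  79.  12.  97. -74.] t 18.6 grip 118
lever err [-0.43170457  0.97259149 90.06512042] [ 1.25575563e-03 -2.48085907e-04  9.99999181e-01]
{"slide":[[-0.066,-0.003,0.076],[-0.066,-0.003,0.076],[-0.065,-0.003,0.075]],"turn":[[0.0,-0.0,-0.0],[0.0,-0.0,-0.0],[0.0,-0.001,-0.0]],"claw":[1,1,1]}
end [510.4 188.4 193.6]
```

Emit:
{"name": "step_arm", "arguments": {"slide": [[-0.066,-0.003,0.076],[-0.066,-0.003,0.076],[-0.065,-0.003,0.075],[0,0,0]], "turn": [[0,0,0],[0,0,0],[0,0,0],[0,0,0]], "claw": [1,1,1,1]}}

```text
t: 18.98
eef_pos: [509.6, 188.1, 191.3]
orientation: [-180.0, -40.1, 170.8]
force: [-0.7, -1.0, -1.6]
opening: 0.238
grip_force: 117.8
```

```bash
python3 - <<'E'
from h import *
rep();o,Rl=lever_now();print("lever err",o-SL2,Rl[:,2])
plan([(*tool_for(SL2+[0,0,4],RL),5)],1)
E
```

```text
tip [-203.6  283.5   62.7] blade down 89.8 F [-0.7 -1.  -1.6] tq [-0.1 -0.4  0. ] q [  9.  43.  81.  12.  94. -75.] t 19.0 grip 118
lever err [-1.04840338 -0.34158746 57.73712966] [3.60783164e-03 3.60458650e-04 9.99993427e-01]
{"slide":[[-0.07,0.001,0.081],[-0.071,0.001,0.081],[-0.07,0.001,0.082],[-0.07,0.001,0.081],[-0.071,0.001,0.082]],"turn":[[-0.0,-0.0,-0.0],[-0.0,-0.001,-0.0],[-0.0,-0.0,-0.0],[-0.0,-0.001,-0.0],[-0.0,-0.0,-0.001]],"claw":[1,1,1,1,1]}
end [510.4 188.5 137.5]
```

Tip is in the slot with no contact force. Going down.

Emit:
{"name": "step_arm", "arguments": {"slide": [[-0.07,0,0.081],[-0.071,0,0.081],[-0.07,0,0.082],[-0.07,0,0.081],[-0.071,0,0.08]], "turn": [[0,0,0],[0,0,0],[0,0,0],[0,0,0],[0,0,0]], "claw": [1,1,1,1,1]}}

```text
t: 19.4
eef_pos: [511.3, 188.2, 138.7]
orientation: [179.9, -39.9, 170.8]
force: [0.4, 0.7, -1.3]
opening: 0.238
grip_force: 117.8
```

Emit:
{"name": "step_arm", "arguments": {"slide": [[0,0,0],[0,0,0]], "turn": [[0,0,0],[0,0,0]], "claw": [1,1]}}

```text
t: 19.57
eef_pos: [511.1, 188.2, 139.3]
orientation: [180.0, -40.0, 170.8]
force: [0.1, 0.7, -0.7]
opening: 0.241
grip_force: 117.8
```

```bash
python3 - <<'E'
from h import *
rep();o,Rl=lever_now();print("lever err",o-SL2,Rl[:,2])
plan([(*tool_for(SL2+[0,0,0],RL),4)],1)
E
```

```text
tip [-202.   284.    10.7] blade down 89.9 F [ 0.1  0.7 -0.7] tq [-0.1 -0.5 -0. ] q [  9.  47.  82.  12.  90. -76.] t 19.6 grip 118
lever err [ 0.55810977 -0.19534273  5.73226387] [ 2.37844406e-03 -7.78976819e-05  9.99997168e-01]
{"slide":[[-0.008,0.0,0.012],[-0.008,0.0,0.012],[-0.008,0.0,0.012],[-0.008,0.001,0.013]],"turn":[[0.0,-0.0,-0.0],[0.0,-0.001,-0.0],[0.0,-0.0,-0.0],[0.0,-0.001,-0.001]],"claw":[1,1,1,1]}
end [510.4 188.4 133.5]
```

Emit:
{"name": "step_arm", "arguments": {"slide": [[-0.008,0,0.012],[-0.008,0,0.012],[-0.008,0,0.012],[-0.008,0,0.013],[0,0,0]], "turn": [[0,0,0],[0,0,0],[0,0,0],[0,0,0],[0,0,0]], "claw": [1,1,1,1,1]}}

```text
t: 19.98
eef_pos: [510.7, 188.4, 134.1]
orientation: [179.9, -39.9, 170.8]
force: [0.2, 0.1, -1.1]
opening: 0.237
grip_force: 117.8
```

Emit:
{"name": "step_arm", "arguments": {"slide": [[-0.006,0,0.007],[0,0,0]], "turn": [[0,0,0],[0,0,0]], "claw": [1,1]}}

```text
t: 20.15
eef_pos: [510.8, 188.4, 133.6]
orientation: [179.9, -39.9, 170.8]
force: [1.2, -1.5, 2.4]
opening: 0.237
grip_force: 118.3
```

Emit:
{"name": "step_arm", "arguments": {"slide": [[0,0,0],[0,0,0],[0,0,0],[0,0,0],[0,0,0]], "turn": [[0,0,0],[0,0,0],[0,0,0],[0,0,0],[0,0,0]], "claw": [0.7,0.6,0.5,0.45,0.45], "grip_force": 30}}

```text
t: 20.57
eef_pos: [510.8, 188.4, 133.2]
orientation: [179.9, -39.9, 170.8]
force: [0.2, -0.9, -0.2]
opening: 0.551
grip_force: 0.0
```

```bash
python3 - <<'E'
from h import *
rep()
c=bot.read_camera("side");W=cloud(c);hsv=cv2.cvtColor(c["frame"],cv2.COLOR_RGB2HSV);X,Y,Z=[W[...,i] for i in range(3)]
g=(hsv[...,0]>45)&(hsv[...,0]<85)&(hsv[...,1]>70)&(np.hypot(X-522,Y-186)<40)&(Z>88);q=W[g]
for a,b in((88,120),(120,150),(150,172),(172,195)):
    k=(q[:,2]>a)&(q[:,2]<b)
    if k.sum()>3: print(" green",a,np.round(np.median(q[k],0),1),k.sum(),q[k,2].max())
p,M,s=cur();plan([(p-110*M[:,2],M)],0.45)
E
```

```text
tip [-202.2  284.2    4.6] blade down 89.9 F [ 0.2 -0.9 -0.2] tq [-0.1 -0.3  0. ] q [  9.  47.  82.  12.  89. -76.] t 20.6 grip 0
 green 88 [519.3 196.  104. ] 35 114.62397402042619
 green 120 [515.9 192.2 143.3] 39 149.7281017496967
 green 150 [520.3 195.6 160.4] 67 171.83019212454735
 green 172 [520.8 189.6 179.9] 74 182.92312804460477
{"slide":[[-0.0,0.0,-0.367],[-0.0,0.0,-0.367],[-0.0,0.0,-0.366]],"turn":[[0.0,0.0,0.0],[0.0,0.0,0.0],[0.0,0.0,0.0]],"claw":[0.45,0.45,0.45]}
end [580.4 177.  217.6]
```

Top at about 180, as it was at the start, and upright. Retreat.

Emit:
{"name": "step_arm", "arguments": {"slide": [[0,0,-0.2],[0,0,-0.3],[0,0,-0.36],[0,0,-0.36],[0,0,0]], "turn": [[0,0,0],[0,0,0],[0,0,0],[0,0,0],[0,0,0]], "claw": [0.45,0.45,0.45,0.45,0.45]}}

```text
t: 21.03
eef_pos: [592.7, 175.2, 231.4]
orientation: [179.8, -39.5, 170.9]
force: [2.0, 0.3, 1.5]
opening: 0.551
grip_force: 0.0
```

Emit:
{"name": "step_arm", "arguments": {"slide": [[0,0,0],[0,0,0],[0,0,0]], "turn": [[0,0,0],[0,0,0],[0,0,0]], "claw": [0.45,0.45,0.45]}}

```text
t: 21.28
eef_pos: [587.0, 175.8, 225.9]
orientation: [180.0, -40.0, 170.8]
force: [-0.1, 0.1, -0.6]
opening: 0.551
grip_force: 0.0
```

```bash
python3 - <<'E'
from h import *
rep();lidang()
c=bot.read_camera("side");W=cloud(c);hsv=cv2.cvtColor(c["frame"],cv2.COLOR_RGB2HSV);X,Y,Z=[W[...,i] for i in range(3)]
g=(hsv[...,0]>45)&(hsv[...,0]<85)&(hsv[...,1]>70)&(np.hypot(X-522,Y-186)<40)&(Z>88);q=W[g]
for a,b in((88,120),(120,150),(150,172),(172,195)):
    k=(q[:,2]>a)&(q[:,2]<b)
    if k.sum()>3: print(" green",a,np.round(np.median(q[k],0),1),k.sum())
save(c,"end.png")
im=cv2.imread("pics/end.png");cv2.imwrite("pics/end_c.png",cv2.resize(im[160:400,180:440],None,fx=2.3,fy=2.3))
E
```

```text
tip [-125.2  287.    97.3] blade down 89.8 F [-0.1  0.1 -0.6] tq [-0.  -0.3 -0. ] q [  7.  48.  66.  11. 105. -74.] t 21.3 grip 0
side lid ang 1.414 570 [[30.0, 95.0], [48.0, 200.0]]
top lid ang 1.461 192 [[30.0, 140.0], [41.0, 204.0]]
 green 88 [519.4 195.8 106.8] 62
 green 120 [518.9 195.9 136.8] 75
 green 150 [520.5 195.8 160.7] 54
 green 172 [520.9 191.3 180. ] 65
```

View pics/end_c.png

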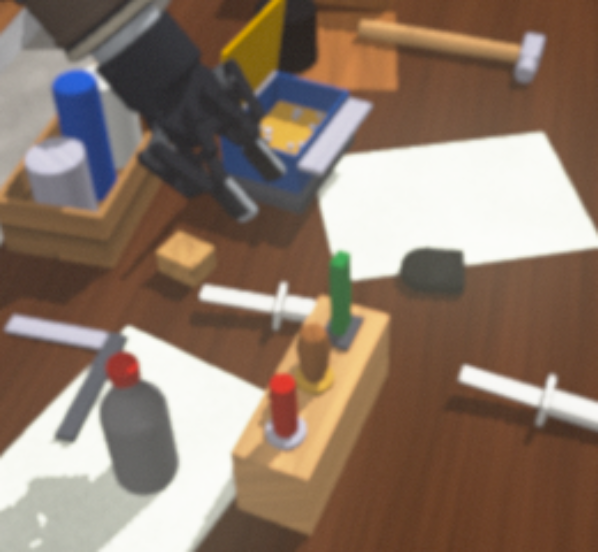

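The picture shows the lever home in its slot (crop (342,300)), the lid open (255,45) and the bystanders in place.

```bash
python3 -c "
from station import bot
print(bot.job_done())"
```

```text
the job is handed in; nothing more can be done
None
```

I pried the yellow lid open with the green lever's blade to about 1.4 rad and it stayed there. The lever is home in its slot and released, and I handed the job in at about 21 s. No verdict came back. One of two white look-alike levers, which had toppled on their own, was leaning on the green one, so I moved it aside first; nothing else looked moved in the last picture.

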